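# Change over and start the three-place sample mixer

### The job

Change over the bench mixer for the next run: lift the steel canister off it by its handle, carry it upright and set it down gently on the round cork mat; unlock the white-lidded cups of the last run (push in, quarter turn anticlockwise, lift out) and stand them upright on the white tray; and put every cup with a coloured lid that is out on the table into a socket of its own, pushed in against the spring and turned a quarter turn clockwise until it locks and stays locked by itself. When all of that is done, press the green start button. Leave the other things on the table where they are.

Things in the scene. Friction and masses are not known exactly. Their poses are not given: they have to be found in the camera images.
- mixer: fixed bench mixer: low white housing 160 mm (x: 90 mm before to 70 mm behind the origin) by 350 mm (y), deck 45 mm above the table, dark control strip along its front (-x) edge, three equal bayonet sockets in a row along y, 105 mm apart. Origin on the table, 20 mm in front of the middle socket; z up
- station_1 (a point): centre of the top face of the first (+y end) socket, 73 mm above the table: an aluminium collar 84 mm across. z up; x runs from the mixer's front to its back. The mouth is 52 mm across, under 6 mm thick rims with two slots 17 mm wide, towards +x and -x, that reach 36 mm from the axis and let a cup's lugs in
- station_2 (a point): the same of the middle socket. To lock a cup: its lugs (and wing) along this x axis, press down until its underside is 22 to 25 mm below this point, hold it down and turn it 85 degrees clockwise seen from above (stop at 90), let go: the spring lifts the lugs into notches under the rims
- station_3 (a point): the same of the last (-y end) socket. A locked cup stands with its underside 16 mm below this point (its middle 36 mm above it) and its wing nearly along the row. A cup merely resting in the slots has its underside 8 mm below this point; one with its lugs on top of the rims, 4 mm below
- plunger_1 (a joint): blue sprung plate inside socket 1, on which the cup's foot presses; 0 = up (its top 8 mm below the socket's top), 0.017 m = pushed right down; takes 5 N to start, 19 N at the bottom; about 0.008 under a locked cup
- plunger_2 (a joint): the same in socket 2
- plunger_3 (a joint): the same in socket 3
- start_button (a joint): green start button, 26 mm across, on the mixer's control strip; 0 = up, 0.006 m = fully pressed, takes 5 N; springs back
- start_button_top (a point): centre of the top face of the start button; pressed straight down
- cup_a_mid (a point): loose mixing cup with a red lid, 104 mm high, 66 mm across, about 0.42 kg, standing upright; may be absent. Point: half-way up, 52 mm above its underside; z up along the cup. The lid carries an upright wing grip: 14 mm thick (along y), 50 mm long (along x), 32 mm high (72 to 104 mm above the underside). Turned half round it is the same
- cup_b_mid (a point): mixing cup with a blue lid, same shape as cup_a; may be absent. All three cups have a steel foot 48 mm across, 28 mm high (the lowest 3 mm 45 mm across) with two opposite bayonet lugs along +x and -x, so in line with the wing: 12 mm wide, reaching 32.5 mm from the axis, 4 to 10 mm above the underside
- cup_c_mid (a point): mixing cup with an orange lid, same shape as cup_a; may be absent. Above the foot all cups have a body 62 mm across and a lid 66 mm across, from 64 to 72 mm above the underside
- done_1_mid (a point): cup with a white lid, same shape as cup_a, from the last run, at first locked in station_1; may be absent
- done_2_mid (a point): cup with a white lid, same shape as cup_a, from the last run, at first locked in station_3; may be absent (one or both are there). To take such a cup out: press it down 7 to 9 mm, hold it down, turn it 85 degrees anticlockwise seen from above until its wing lies along the socket's x axis, and lift
- tray: fixed flat white tray on the table, 110 mm (x) by 220 mm (y), floor 4 mm above the table, with a low rim 4 mm thick and 3 mm high above the floor; origin at its centre, on the table
- canister_mid (a point): middle of the loose lidded steel canister, 96 mm across, 145 mm high over its handle, 0.6 kg, which stands on the collars of the mixer; the point is 72 mm above its underside; z is up
- canister_handle (a point): middle of the canister's rigid handle bar, 138 mm above its underside: a black bar 14 mm thick (along x) and 14 mm high, 84 mm long along y, 64 mm clear between its posts, with 32 mm of free space between it and the lid below
- mat: fixed round cork mat on the table, 160 mm across, 3 mm thick; origin at its centre, on the table
- tape_roll: bystander: roll of brown tape, 100 mm across, 25 mm high, lying flat; origin at its underside
- wash_bottle: bystander: white bottle with a blue cap, 60 mm across, 150 mm high; origin at its underside
- marker_pen: bystander: blue marker pen, 110 mm long along x; origin at its underside
- sachet_carton: bystander: brown carton 75 x 95 x 50 mm with foil sachets on it; origin at its underside
- stapler: bystander: blue stapler, 120 mm long along y, 50 mm high; origin at its underside
- tip_box: bystander: blue box with a clear lid, 88 x 123 x 79 mm; origin at its underside
Not all that is in view belongs to the job. What is shaped like the part that bears done_1_mid but purple or turquoise is not meant.

How it is judged:
By the outcome, as a careful person would: the job done as asked, in the order asked, and still so for the second after the job is handed in, with the robot touching nothing.
Of cup_a, cup_b, cup_c only 2 to 3 are there at a start; the rules pass over those that are not, and their reading is None.
Of done_1, done_2 only 1 to 2 are there at a start; the rules pass over those that are not, and their reading is None.
At some moment in a run one of cup_a, cup_b, cup_c may be knocked a few centimetres aside while the robot is not near it.
It also fails if it takes over 210 s, if anything falls off the work surface, if the arm or the gripper's body presses on something with over 40 N, if the wrist force passes 120 N, or if a joint passes its speed limit or range.

### The arm

A 6-joint arm with a two-finger parallel gripper is mounted at the origin on the work surface. World frame = base frame: x ahead of the robot, y to its left, z up, the work surface at z = 0. Lengths are in m, angles in rad, forces in N, time in s.
With the tool pointing down it reaches from about 0.275 to 0.975 m from the base axis. Payload 8.4 kg.
Tool frame: the origin (TCP) lies on the centre line of the jaws, within the pads' length; the fingertips stand 19 mm ahead of it and the grasp point (between the pads) is the TCP; z points along the fingers, y is the line along which they close (so a half turn about z gives the same grasp; the last joint's range is limited). The gripper opens to 92 mm and grips with 3 to 60 N. Pads are 20 mm wide; open, the fingers measure 128 mm over their backs; the gripper's body (75 mm by 189 mm) begins 69 mm behind the grasp point.
Start: joints at [-1.153, 0.353, 1.633, -0, 1.155, -0.002], TCP at [0.255, -0.571, 0.234] pointing down, gripper open.
Joint ranges: [-2.63, 2.63], [-0.92, 2.1], [0.06, 2.66], [-1.3, 4.44], [0, 2.69], [-3.02, 3.02]. Speed limits (rad/s): [2.22, 2.22, 2.79, 3.14, 3.14, 3.14].

### API

Orientations are given as [roll, pitch, yaw] about the fixed x, y, z axes, in that order (R = Rz(yaw) Ry(pitch) Rx(roll)).
In Python, from workcell import ctrl, snapshot, camera_info, nets gives the robot as it stands.
- The arm moves only by the tool carry_out, never from a script. Its argument "series" is a list that holds one entry, the list of rows, each a list of 7 numbers: the finger opening in mm, from 0 to 91.9, then the shift along the tool's x, y, z scaled (see below), then the turn, a rotation vector about the tool's x, y, z scaled (see below). In form: [[[claw, dx, dy, dz, wx, wy, wz], ...]]. A call has 1 to 10 rows; each row shifts and turns the commanded pose from where the row before left it, along the tool's axes as they then stand; what a row does not reach is not made up. The controller multiplies each number of a shift by 3 cm and each number of a turn by 0.1 rad. A row lasts 1/12 s, in which the tool goes at most 41.7 mm and 7.16 degrees, less where a joint would pass 70% of its speed; a pose out of reach is approached as far as the arm can. A call with a number of a shift or a turn outside -1 to 1 is refused whole. A call with a gripper value outside its range is refused whole. The fingers move at their own pace and stop on an object; "newtons" is the grip in N (left out, the last holds). Time passes only in rows, so rows that do not move let the fingers close. It gives the time, the measured TCP pose, the force, the opening and the grip force at its end, in the units of the state.
- ctrl.get_state(): the state, without advancing time (a new reading comes with each control period).
- snapshot(name): name is "scene" or "top" or "wrist"; returns the picture (480x640x3 uint8, red, green, blue); there is no depth.
- camera_info(name): a dict with "intrinsics" (3x3 intrinsics, pixels), "R" (3x3) and "t" (3): a world point X has camera coordinates R X + t. Camera axes: x right, y down, z forward; pixel columns grow to the right and rows downward; lengths in m; the calibration is good to about 2 mm. A picture is of the moment at which its call begins: read the wrist's pose just before it. camera_info takes no time and is no camera call; for the wrist camera it gives the pose at the moment of the call.
- ctrl.sign_off(): hands the job in; it is judged then, once.
Trained networks look in the newest picture that a camera, given by its name, has taken for a name from the list of things; names that differ only in an ending like _2 or _b are one class to them, and where a whole thing is asked for, a point or a joint stands for the part that bears it (a point fixed in the world has none). Each returns a list of dicts, best first, with "p" (0 to 1); they miss things now and then, are a little off and sometimes report something else, mostly with a low value. They report only what shows in the picture. A call takes as long as a camera call. They do not tell look-alikes from the thing itself.
- nets.spot_in(camera, thing): "bbox" ([left, top, right, bottom] in pixels, round what is visible of it).
The state is a dict: "time_s": time; "joints": joint angles; "qvel": joint speeds; "effort": joint torques, N m; "ee_pos": TCP position; "ee_rot": TCP orientation; "ft_force": force on the tool from outside, world axes, zero at the start; "moment": the same for the moment, N m; "opening": finger opening in m; "finger_force": force on a finger pad.
Only numpy, scipy, OpenCV 4.12 (cv2) and the standard library are available. Lean on these libraries where they do the work, as an engineer would, in place of code of your own. Each camera call takes 0.05 s, during which the arm holds its last target. There are 200 camera calls.

## Working session

There is one attempt and no reset: what is moved stays moved. The work goes in short steps, Python scripts to look and compute and a tool call to move; the robot and the scene stay as the last step left them, time stands still between calls to the robot, and variables do not carry over. Pictures are saved under pics/ and viewed, at most 16 in all, crops included, and the job is handed in when it is done.

Besides the shell and the picture viewer there is one more tool, called after ">>>" as name(argument=value, ...) on one line, values as JSON. carry_out: Moves the arm, as the interface text tells. Its arguments: {"type":"object","properties":{"series":{"type":"array"},"newtons":{"type":"number"}},"required":["series"]}

```bash
mkdir -p pics; ls; python3 - <<'E'
from workcell import ctrl, snapshot, camera_info, nets
import cv2,numpy as np
print(ctrl.get_state())
for n in ["scene","top"]:
    im=snapshot(n); cv2.imwrite(f"pics/{n}0.png",im[:,:,::-1])
    c=camera_info(n); print(n,np.round(c["intrinsics"],1).tolist(),np.round(c["R"],4).tolist(),np.round(c["t"],4).tolist())
    for th in ["mixer","cup_a_mid","done_1_mid","tray","canister_mid","canister_handle","mat","start_button","tape_roll"]:
        try: print(th,[(np.round(d["bbox"]).astype(int).tolist(),round(d["p"],2)) for d in nets.spot_in(n,th)][:7])
        except Exception as e: print(th,e)
E
```

```text
pics
{'time_s': 0.0, 'joints': array([-1.15339974e+00,  3.53621410e-01,  1.63412241e+00, -4.42727276e-06,
        1.15520697e+00, -2.41303396e-03]), 'qvel': array([ 1.74367941e-05,  3.30415415e-04,  6.58106657e-05, -4.53283294e-04,
        4.66519113e-05, -9.25984702e-04]), 'effort': array([-9.70658875e-04, -5.93855703e+01, -3.34212685e+01,  6.94659585e-02,
        2.31220684e-02, -1.09138928e-04]), 'ee_pos': array([ 0.25454371, -0.57030628,  0.2328854 ]), 'ee_rot': array([-3.14023451e+00,  7.70735714e-07,  4.19811408e-01]), 'ft_force': array([-0.07350401, -1.22292086,  0.11544463]), 'moment': array([0.01634949, 0.02275803, 0.04332923]), 'finger_force': 0.0, 'opening': 0.09227904606707771}
scene [[472.2, 0.0, 312.6], [0.0, 472.2, 237.7], [0.0, 0.0, 1.0]] [[-0.1122, 0.9934, 0.0221], [0.6555, 0.0907, -0.7497], [-0.7468, -0.0696, -0.6614]] [0.009, -0.2375, 1.4742]
mixer [([114, 252, 284, 315], 0.85)]
cup_a_mid [([343, 280, 375, 327], 0.93)]
done_1_mid [([341, 219, 372, 260], 0.85), ([227, 234, 263, 286], 0.77), ([311, 248, 339, 284], 0.65)]
tray [([144, 216, 242, 248], 0.8)]
canister_mi
[... 160 characters left out ...]
71], 0.82)]
top [[469.1, 0.0, 325.3], [0.0, 469.1, 254.7], [0.0, 0.0, 1.0]] [[0.002, -0.9996, -0.0273], [-0.9855, 0.0026, -0.1699], [0.1699, 0.0272, -0.9851]] [0.082, 0.5508, 0.9237]
mixer [([374, 207, 552, 300], 0.62)]
cup_a_mid [([275, 212, 310, 245], 0.74)]
done_1_mid [([280, 312, 317, 345], 0.86), ([316, 266, 347, 295], 0.83), ([396, 216, 432, 258], 0.78), ([370, 208, 553, 300], 0.62)]
tray [([441, 309, 549, 370], 0.75)]
canister_mid [([392, 160, 452, 180], 0.73), ([204, 180, 251, 224], 0.69), ([436, 201, 506, 259], 0.56)]
canister_handle [([436, 200, 501, 260], 0.81), ([200, 178, 251, 224], 0.15)]
mat [([132, 236, 205, 309], 0.9)]
start_button []
tape_roll [([200, 180, 251, 226], 0.88)]
```

View pics/scene0.png

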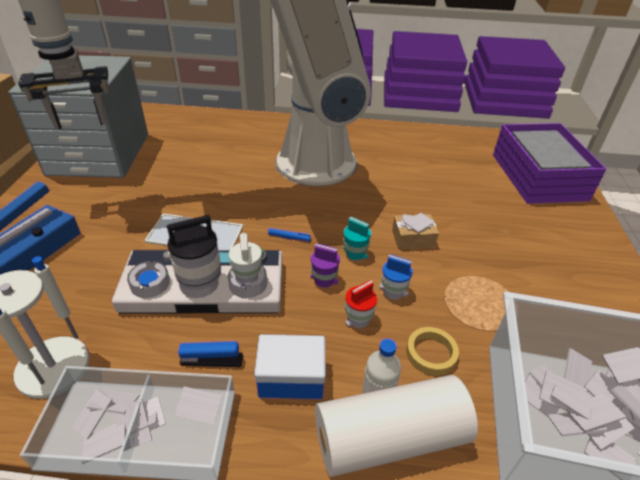

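View pics/top0.png

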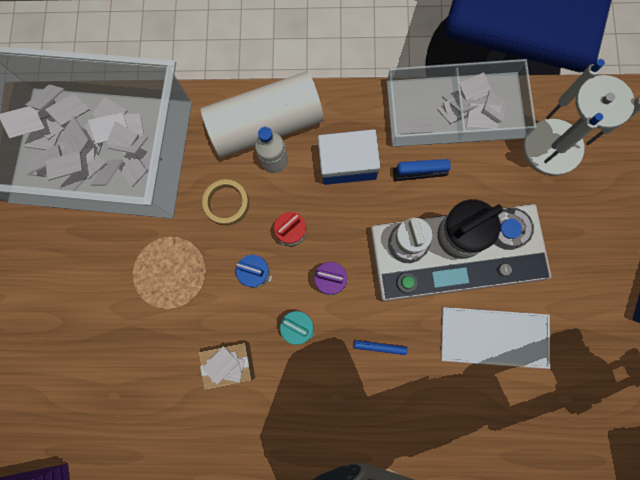

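The top view shows a white cup locked in socket 1 at (412,238), the canister over socket 2 and socket 3 empty. Red (290,228) and blue (252,271) cups are loose, orange is absent, and purple and turquoise are decoys. The green button is at (408,282), the tray around (496,338), the mat at (169,272).

```bash
cat > h.py <<'E'
from workcell import ctrl, snapshot, camera_info, nets
import cv2,numpy as np
def bp(cam,uv,z,c=None):
    c=c or camera_info(cam); R,t=np.array(c["R"]),np.array(c["t"])
    d=R.T@np.linalg.inv(c["intrinsics"])@np.array([uv[0],uv[1],1.]); o=-R.T@t
    return o+d*(z-o[2])/d[2]
def pj(cam,X,c=None):
    c=c or camera_info(cam); p=np.array(c["intrinsics"])@(np.array(c["R"])@np.array(X)+c["t"]); return p[:2]/p[2]
def st():
    s=ctrl.get_state(); print("t",round(s["time_s"],2),"pos",np.round(s["ee_pos"],4),"rot",np.round(s["ee_rot"],4),"F",np.round(s["ft_force"],1),"open",round(s["opening"]*1e3,1),"q6",np.round(s["joints"],2)); return s
def rel(x,y,z,yaw=None):
    "shift in tool axes now (units of 3cm) to world target, turn wz units 0.1rad done afterwards"
    s=ctrl.get_state(); r=s["ee_rot"]
    from scipy.spatial.transform import Rotation as Ro
    d=Ro.from_euler("xyz",r).inv().apply(np.array([x,y,z])-s["ee_pos"])/0.03
    print("units",np.round(d,2), "wz", None if yaw is None else round(-((yaw-r[2]+np.pi/2)%np.pi-np.pi/2)/0.1,2))
E
python3 - <<'E'
from h import *
P=lambda n,uv,z,cam="top":print(n,np.round(bp(cam,uv,z),3))
for n,uv in dict(fl=(380,299),fr=(551,281),bl=(372,226),br=(541,206)).items(): P(n,uv,.045)
P("s3",(513,228),.073);P("button",(408,283),.052)
P("tray",(496,338),.004);P("tray tl",(442,309),.007);P("tray br",(550,368),.007);P("tray tr",(550,316),.007);P("tray bl",(442,361),.007)
P("mat",(169,272),.003)
P("white lid",(414,237),.073+.056);
P("red",(290,228),.072);P("blue",(252,271),.072);P("purple",(331,278),.072)
for k,a,b,z in (("red",(280,235),(300,217),.104),("blue",(238,266),(262,272),.104),("whi",(411,222),(418,250),.16),("han",(456,235),(502,208),.073+.145)):
    A,B=bp("top",a,z),bp("top",b,z); print(k,np.round((A+B)/2,3),"yaw",np.round(np.degrees(np.arctan2(*(B-A)[1::-1])),1))
im=snapshot("wrist"); c=camera_info("wrist"); print(c); s=st()
t=cv2.imread("pics/top0.png"); cv2.imwrite("pics/topz.png",cv2.resize(t[190:380,220:560],None,fx=2.35,fy=2.35,interpolation=cv2.INTER_CUBIC))
E
```

```text
fl [ 0.459 -0.03   0.045]
fr [ 0.496 -0.377  0.045]
bl [ 0.612 -0.016  0.045]
br [ 0.653 -0.369  0.045]
s3 [ 0.6   -0.297  0.073]
button [ 0.491 -0.087  0.052]
tray [ 0.381 -0.273  0.004]
tray tl [ 0.441 -0.163  0.007]
tray br [ 0.321 -0.378  0.007]
tray tr [ 0.427 -0.386  0.007]
tray bl [ 0.334 -0.159  0.007]
mat [0.521 0.423 0.003]
white lid [ 0.57  -0.089  0.129]
red [0.602 0.153 0.072]
blue [0.514 0.229 0.072]
purple [0.499 0.07  0.072]
red [0.599 0.15  0.104] yaw -47.1
blue [0.513 0.227 0.104] yaw -104.1
whi [ 0.566 -0.085  0.16 ] yaw -168.0
han [ 0.578 -0.186  0.218] yaw -59.7
{'intrinsics': array([[387.58760853,   0.        , 315.44847492],
       [  0.        , 387.58760853, 238.98372002],
       [  0.        ,   0.        ,   1.        ]]), 'R': array([[ 4.07469705e-01, -9.13218604e-01,  4.69567875e-04],
       [-8.73564477e-01, -3.89626422e-01,  2.91678516e-01],
       [-2.66183291e-01, -1.19260357e-01, -9.56516295e-01]]), 't': array([-0.62500837, -0.03255303,  0.39129704])}
t 1.05 pos [ 0.2547 -0.5707  0.2336] rot [-3.1416 -0.      0.4198] F [-0.   0.1 -0.9] open 91.9 q6 [-1.15  0.35  1.63  0.    1.16 -0.  ]
```

View pics/topz.png

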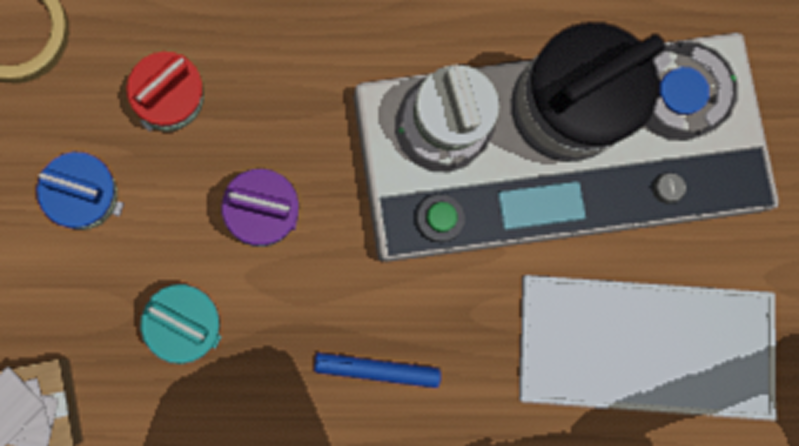

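>>> carry_out(series=[[[91, 0.94, -0.46, -0.27, 0, 0, 0], [91, 0.94, -0.46, -0.27, 0, 0, 0], [91, 0.94, -0.46, -0.27, 0, 0, 0], [91, 0.94, -0.46, -0.27, 0, 0, 0], [91, 0.94, -0.46, -0.27, 0, 0, 0], [91, 0.94, -0.46, -0.27, 0, 0, 0], [91, 0.94, -0.46, -0.27, 0, 0, 0], [91, 0.94, -0.46, -0.27, 0, 0, 0]]])

```text
time_s: 1.72
ee_pos: [0.4165, -0.3767, 0.2989]
ee_rot: [3.141, -0.0, 0.42]
ft_force: [1.0, -1.0, 0.7]
opening: 0.0913
finger_force: 0.0
```

>>> carry_out(series=[[[91, 0.94, -0.46, -0.27, 0, 0, 0], [91, 0.94, -0.46, -0.27, 0, 0, 0], [91, 0.94, -0.46, -0.27, 0, 0, 0], [91, 0.94, -0.46, -0.27, 0, 0, 0], [91, 0.94, -0.46, -0.27, 0, 0, 0], [91, 0.94, -0.46, -0.27, 0, 0, 0], [91, 0.94, -0.46, -0.27, 0, 0, 0], [91, 0.94, -0.46, -0.27, 0, 0, 0]]])

```text
time_s: 2.38
ee_pos: [0.5775, -0.1838, 0.3637]
ee_rot: [3.141, -0.0, 0.42]
ft_force: [0.2, -0.1, -0.3]
opening: 0.0913
finger_force: 0.0
```

>>> carry_out(series=[[[91, 0, 0, 0, 0, 0, -1], [91, 0, 0, 0, 0, 0, -1], [91, 0, 0, 0, 0, 0, -1], [91, 0, 0, 0, 0, 0, -1], [91, 0, 0, 0, 0, 0, -1], [91, 0, 0, 0, 0, 0, -1], [91, 0, 0, 0, 0, 0, -1], [91, 0, 0, 0, 0, 0, -1]]])

```text
time_s: 3.05
ee_pos: [0.5767, -0.1852, 0.3632]
ee_rot: [-3.142, -0.0, 1.225]
ft_force: [-0.1, -0.8, 0.0]
opening: 0.0909
finger_force: 0.0
```

>>> carry_out(series=[[[91, 0, 0, 0, 0, 0, -1], [91, 0, 0, 0, 0, 0, -1], [91, 0, 0, 0, 0, 0, -1], [91, 0, 0, 0, 0, 0, -1], [91, 0, 0, 0, 0, 0, -1], [91, 0, 0, 0, 0, 0, -1], [91, 0, 0, 0, 0, 0, -1], [91, 0, 0, 0, 0, 0, -1], [91, 0, 0, 0, 0, 0, -0.8], [91, 0, 0, 0, 0, 0, 0]]])

```text
time_s: 3.88
ee_pos: [0.5767, -0.1852, 0.3632]
ee_rot: [3.142, -0.0, 2.103]
ft_force: [0.1, 0.8, -0.1]
opening: 0.0909
finger_force: 0.0
```

```bash
python3 - <<'E'
from h import *
s=st(); c=camera_info("wrist"); im=snapshot("wrist"); cv2.imwrite("pics/w1.png",im[:,:,::-1])
for th in ["canister_handle","done_1_mid","start_button"]:
    print(th,[(np.round(d["bbox"]).astype(int).tolist(),round(d["p"],2)) for d in nets.spot_in("wrist",th)][:4])
print(np.round(pj("wrist",[.578,-.186,.218],c)))
np.save("c1.npy",c,allow_pickle=True)
E
```

```text
t 3.88 pos [ 0.5767 -0.1852  0.3632] rot [ 3.1416 -0.      2.1034] F [ 0.1  0.8 -0.1] open 90.9 q6 [-0.31  0.23  1.52  0.    1.4  -0.85]
canister_handle [([268, 161, 374, 285], 0.79)]
done_1_mid [([332, 80, 402, 152], 0.56)]
start_button [([287, 64, 310, 86], 0.68)]
[316. 232.]
```

View pics/w1.png

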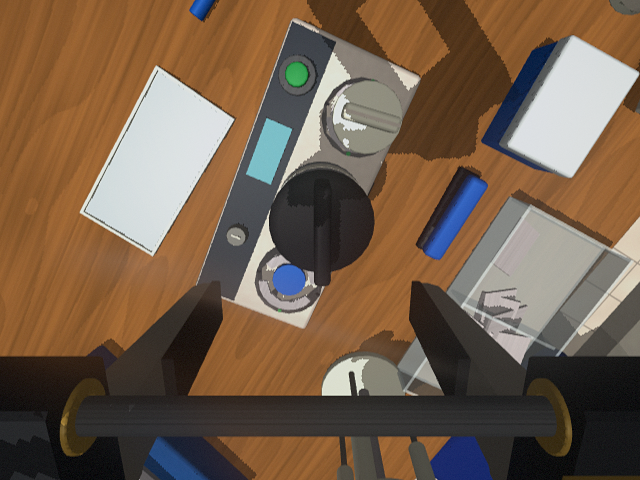

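Handle is vertical in the view at (323,231), predicted (316,232); so shift about +6 mm along tool y and descend.

>>> carry_out(series=[[[91, 0, 0.2, 0.5, 0, 0, 0], [91, 0, 0, 1, 0, 0, 0], [91, 0, 0, 1, 0, 0, 0], [91, 0, 0, 1, 0, 0, 0], [91, 0, 0, 0.8, 0, 0, 0], [91, 0, 0, 0.5, 0, 0, 0], [91, 0, 0, 0.27, 0, 0, 0], [91, 0, 0, 0, 0, 0, 0]]])

```text
time_s: 4.75
ee_pos: [0.5811, -0.1819, 0.2093]
ee_rot: [-3.14, -0.002, 2.099]
ft_force: [-0.7, 1.2, 0.2]
opening: 0.0912
finger_force: 0.0
```

>>> carry_out(series=[[[60, 0, 0, 0, 0, 0, 0], [40, 0, 0, 0, 0, 0, 0], [20, 0, 0, 0, 0, 0, 0], [0, 0, 0, 0, 0, 0, 0], [0, 0, 0, 0, 0, 0, 0], [0, 0, 0, 0, 0, 0, 0], [0, 0, 0, 0, 0, 0, 0], [0, 0, 0, 0, 0, 0, 0]]], newtons=45)

```text
time_s: 5.42
ee_pos: [0.582, -0.1822, 0.2112]
ee_rot: [3.141, 0.0, 2.1]
ft_force: [0.9, 0.0, -0.5]
opening: 0.0396
finger_force: 0.0
```

>>> carry_out(series=[[[0, 0, 0, 0, 0, 0, 0], [0, 0, 0, 0, 0, 0, 0], [0, 0, 0, 0, 0, 0, 0], [0, 0, 0, 0, 0, 0, 0], [0, 0, 0, 0, 0, 0, 0], [0, 0, 0, 0, 0, 0, 0], [0, 0, 0, 0, 0, 0, 0], [0, 0, 0, 0, 0, 0, 0]]])

```text
time_s: 6.08
ee_pos: [0.5818, -0.1822, 0.211]
ee_rot: [-3.141, -0.0, 2.1]
ft_force: [-1.1, -1.0, -0.3]
opening: 0.0138
finger_force: 45.0
```

>>> carry_out(series=[[[0, 0, 0, -0.2, 0, 0, 0], [0, 0, 0, -0.4, 0, 0, 0], [0, 0, 0, -0.6, 0, 0, 0], [0, 0, 0, -0.7, 0, 0, 0], [0, 0, 0, -0.7, 0, 0, 0], [0, 0, 0, -0.7, 0, 0, 0], [0, 0, 0, -0.7, 0, 0, 0], [0, 0, 0, -0.5, 0, 0, 0], [0, 0, 0, -0.3, 0, 0, 0], [0, 0, 0, 0, 0, 0, 0]]])

```text
time_s: 6.92
ee_pos: [0.5828, -0.1824, 0.3579]
ee_rot: [3.139, 0.003, 2.1]
ft_force: [0.3, -0.2, -4.7]
opening: 0.0137
finger_force: 45.0
```

>>> carry_out(series=[[[0, 0.25, 0.11, 0, 0, 0, 0], [0, 0.5, 0.23, 0, 0, 0, 0], [0, 0.75, 0.34, 0, 0, 0, 0], [0, 0.75, 0.34, 0, 0, 0, 0], [0, 0.75, 0.34, 0, 0, 0, 0], [0, 0.75, 0.34, 0, 0, 0, 0], [0, 0.75, 0.34, 0, 0, 0, 0], [0, 0.75, 0.34, 0, 0, 0, 0], [0, 0.75, 0.34, 0, 0, 0, 0], [0, 0.75, 0.34, 0, 0, 0, 0]]])

```text
time_s: 7.75
ee_pos: [0.5577, 0.0406, 0.3535]
ee_rot: [-3.139, -0.001, 2.1]
ft_force: [0.1, -0.4, -4.3]
opening: 0.0138
finger_force: 45.0
```

>>> carry_out(series=[[[0, 0.75, 0.34, 0, 0, 0, 0], [0, 0.75, 0.34, 0, 0, 0, 0], [0, 0.75, 0.34, 0, 0, 0, 0], [0, 0.75, 0.34, 0, 0, 0, 0], [0, 0.75, 0.34, 0, 0, 0, 0], [0, 0.75, 0.34, 0, 0, 0, 0], [0, 0.75, 0.34, 0, 0, 0, 0], [0, 0.75, 0.34, 0, 0, 0, 0], [0, 0.75, 0.34, 0, 0, 0, 0], [0, 0.75, 0.34, 0, 0, 0, 0]]])

```text
time_s: 8.58
ee_pos: [0.5321, 0.286, 0.3534]
ee_rot: [-3.139, -0.0, 2.1]
ft_force: [1.2, -0.4, -4.9]
opening: 0.0136
finger_force: 45.0
```

>>> carry_out(series=[[[0, 0.75, 0.34, 0, 0, 0, 0], [0, 0.75, 0.34, 0, 0, 0, 0], [0, 0.75, 0.34, 0, 0, 0, 0], [0, 0.7, 0.32, 0, 0, 0, 0], [0, 0.5, 0.23, 0, 0, 0, 0], [0, 0.25, 0.11, 0, 0, 0, 0], [0, 0, 0, 0, 0, 0, 0], [0, 0, 0, 0, 0, 0, 0], [0, 0, 0, 0, 0, 0, 0]]])

```text
time_s: 9.33
ee_pos: [0.5211, 0.4048, 0.3549]
ee_rot: [-3.141, 0.001, 2.099]
ft_force: [0.4, 0.2, -4.9]
opening: 0.0138
finger_force: 45.0
```

```bash
python3 - <<'E'
from h import *
s=st(); rel(.521,.423,.15)
im=snapshot("scene"); a=cv2.resize(im[180:380,220:540],None,fx=1.2,fy=1.2)
w=snapshot("wrist"); w=cv2.resize(w,(0,0),fx=.5,fy=.5); o=np.zeros((480,400,3),np.uint8); o[:240,:384]=a; o[240:,:320]=w
cv2.imwrite("pics/m1.png",o[:,:,::-1])
print(nets.spot_in("wrist","mat")[:2])
E
```

```text
t 9.33 pos [0.5211 0.4048 0.3549] rot [-3.1409e+00  6.0000e-04  2.0992e+00] F [ 0.4  0.2 -4.9] open 13.8 q6 [ 0.66  0.33  1.41 -0.    1.41  0.13]
units [0.53 0.31 6.83] wz None
[{'bbox': [262.1, 107.7, 384.2, 211.6], 'p': 0.88}]
```

View pics/m1.png

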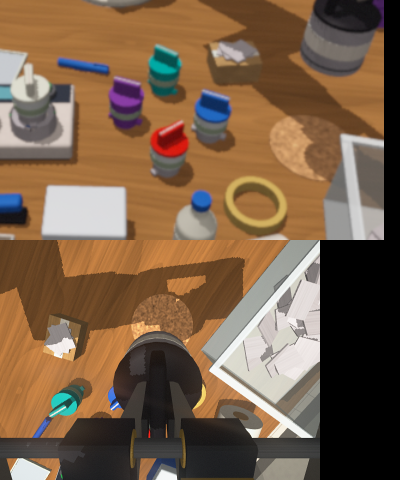

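>>> carry_out(series=[[[0, 0.53, 0.31, 0.2, 0, 0, 0], [0, 0, 0, 0.5, 0, 0, 0], [0, 0, 0, 0.8, 0, 0, 0], [0, 0, 0, 0.9, 0, 0, 0], [0, 0, 0, 0.9, 0, 0, 0], [0, 0, 0, 0.9, 0, 0, 0], [0, 0, 0, 0.9, 0, 0, 0], [0, 0, 0, 0.8, 0, 0, 0], [0, 0, 0, 0.6, 0, 0, 0], [0, 0, 0, 0.3, 0, 0, 0]]])

```text
time_s: 10.32
ee_pos: [0.5201, 0.4233, 0.1482]
ee_rot: [-3.138, 0.0, 2.099]
ft_force: [-0.2, -0.9, -4.8]
opening: 0.0132
finger_force: 45.0
```

>>> carry_out(series=[[[0, 0, 0, 0.1, 0, 0, 0], [0, 0, 0, 0, 0, 0, 0], [0, 0, 0, 0, 0, 0, 0]]])

```text
time_s: 10.57
ee_pos: [0.5217, 0.4249, 0.1493]
ee_rot: [3.14, -0.0, 2.1]
ft_force: [0.4, -0.3, -2.6]
opening: 0.0135
finger_force: 45.0
```

>>> carry_out(series=[[[0, 0, 0, 0.06, 0, 0, 0], [0, 0, 0, 0.06, 0, 0, 0], [0, 0, 0, 0, 0, 0, 0]]])

```text
time_s: 10.82
ee_pos: [0.5212, 0.4245, 0.145]
ee_rot: [3.141, -0.0, 2.1]
ft_force: [-0.1, -0.3, -4.9]
opening: 0.0135
finger_force: 45.0
```

>>> carry_out(series=[[[0, 0, 0, 0.05, 0, 0, 0], [0, 0, 0, 0.04, 0, 0, 0], [0, 0, 0, 0, 0, 0, 0]]])

```text
time_s: 11.07
ee_pos: [0.5209, 0.4243, 0.1416]
ee_rot: [-3.141, 0.0, 2.1]
ft_force: [0.3, -0.6, -5.0]
opening: 0.0139
finger_force: 45.0
```

>>> carry_out(series=[[[0, 0, 0, 0.03, 0, 0, 0], [0, 0, 0, 0.02, 0, 0, 0], [0, 0, 0, 0, 0, 0, 0]]])

```text
time_s: 11.32
ee_pos: [0.5211, 0.4246, 0.141]
ee_rot: [3.141, -0.0, 2.1]
ft_force: [-3.6, -1.3, 2.5]
opening: 0.0138
finger_force: 45.0
```

>>> carry_out(series=[[[45, 0, 0, 0, 0, 0, 0], [45, 0, 0, 0, 0, 0, 0], [45, 0, 0, 0, 0, 0, 0], [45, 0, 0, 0, 0, 0, 0], [45, 0, 0, 0, 0, 0, 0], [45, 0, 0, -0.3, 0, 0, 0], [45, 0, 0, -1, 0, 0, 0], [45, 0, 0, -1, 0, 0, 0], [45, 0, 0, -1, 0, 0, 0], [45, 0, 0, -1, 0, 0, 0]]])

```text
time_s: 12.15
ee_pos: [0.5209, 0.4243, 0.2713]
ee_rot: [3.141, -0.0, 2.1]
ft_force: [1.0, 0.1, 0.7]
opening: 0.045
finger_force: 0.0
```

>>> carry_out(series=[[[45, -0.98, -0.45, -0.1, 0, 0, 0], [45, -0.98, -0.45, -0.1, 0, 0, 0], [45, -0.98, -0.45, -0.1, 0, 0, 0], [45, -0.98, -0.45, -0.1, 0, 0, 0], [45, -0.98, -0.45, -0.1, 0, 0, 0], [45, -0.98, -0.45, -0.1, 0, 0, 0], [45, -0.98, -0.45, -0.1, 0, 0, 0], [45, -0.98, -0.45, -0.1, 0, 0, 0]]])

```text
time_s: 12.82
ee_pos: [0.5464, 0.1653, 0.2943]
ee_rot: [3.141, 0.0, 2.1]
ft_force: [1.7, 0.1, -0.4]
opening: 0.0451
finger_force: 0.0
```

>>> carry_out(series=[[[45, -0.98, -0.45, 0, 0, 0, 0], [45, -0.98, -0.45, 0, 0, 0, 0], [45, -0.98, -0.45, 0, 0, 0, 0], [45, -0.98, -0.45, 0, 0, 0, 0], [45, -0.98, -0.45, 0, 0, 0, 0], [45, -0.98, -0.45, 0, 0, 0, 0], [45, -0.98, -0.45, 0, 0, 0, 0], [45, -0.98, -0.45, 0, 0, 0, 0]]])

```text
time_s: 13.48
ee_pos: [0.5719, -0.0924, 0.2942]
ee_rot: [3.141, 0.001, 2.1]
ft_force: [0.3, -0.2, -0.7]
opening: 0.0447
finger_force: 0.0
```

>>> carry_out(series=[[[45, 0, 0, 0, 0, 0, 1], [45, 0, 0, 0, 0, 0, 1], [45, 0, 0, 0, 0, 0, 1], [45, 0, 0, 0, 0, 0, 1], [45, 0, 0, 0, 0, 0, 1], [45, 0, 0, 0, 0, 0, 1], [45, 0, 0, 0, 0, 0, 1], [45, 0, 0, 0, 0, 0, 1], [45, 0, 0, 0, 0, 0, 1]]])

```text
time_s: 14.23
ee_pos: [0.572, -0.0908, 0.2941]
ee_rot: [3.141, -0.0, 1.195]
ft_force: [0.3, -0.3, -0.7]
opening: 0.0447
finger_force: 0.0
```

>>> carry_out(series=[[[45, 0, 0, 0, 0, 0, 1], [45, 0, 0, 0, 0, 0, 1], [45, 0, 0, 0, 0, 0, 1], [45, 0, 0, 0, 0, 0, 1], [45, 0, 0, 0, 0, 0, 1], [45, 0, 0, 0, 0, 0, 1], [45, 0, 0, 0, 0, 0, 1], [45, 0, 0, 0, 0, 0, 1], [45, 0, 0, 0, 0, 0, 1], [45, 0, 0, 0, 0, 0, 0]]])

```text
time_s: 15.07
ee_pos: [0.572, -0.0908, 0.294]
ee_rot: [3.141, -0.001, 0.295]
ft_force: [-0.0, -0.6, -0.4]
opening: 0.0454
finger_force: 0.0
```

```bash
python3 - <<'E'
from h import *
s=st(); c=camera_info("wrist"); w=snapshot("wrist"); cv2.imwrite("pics/w2.png",w[:,:,::-1]); np.save("c2.npy",c,allow_pickle=True)
print(np.round(pj("wrist",[.573,-.09,.161],c)),np.round(pj("wrist",[.573,-.09,.129],c)))
t=snapshot("top"); cv2.imwrite("pics/top2.png",t[:,:,::-1])
for th in ["canister_mid","cup_a_mid","done_1_mid","mat"]:
    print(th,[(np.round(d["bbox"]).astype(int).tolist(),round(d["p"],2)) for d in nets.spot_in("top",th)][:4])
E
```

```text
t 15.07 pos [ 0.572  -0.0908  0.294 ] rot [ 3.1413e+00 -7.0000e-04  2.9530e-01] F [-0.  -0.6 -0.4] open 45.4 q6 [-0.16  0.23  1.67 -0.    1.25  1.12]
[315. 233.] [315. 223.]
canister_mid [([126, 240, 194, 293], 0.93)]
cup_a_mid [([276, 213, 307, 246], 0.94)]
done_1_mid [([316, 265, 347, 298], 0.93), ([282, 311, 313, 342], 0.84), ([395, 229, 422, 255], 0.72), ([369, 207, 549, 300], 0.41)]
mat [([134, 235, 205, 312], 0.77)]
```

View pics/w2.png

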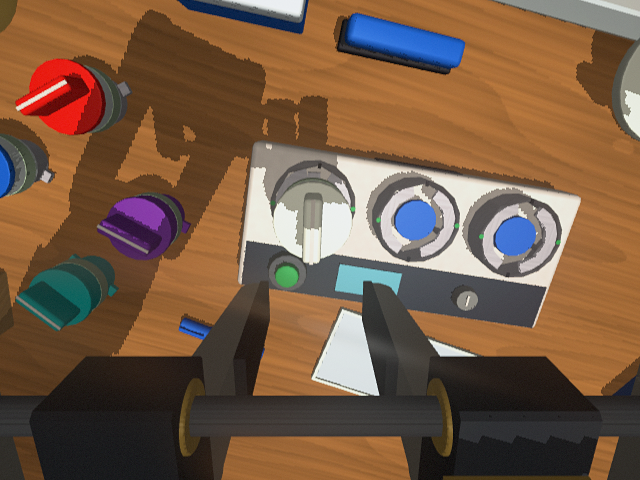

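```bash
python3 - <<'E'
import cv2
w=cv2.imread("pics/w2.png"); cv2.imwrite("pics/w2z.png",cv2.resize(w[140:300,240:570],None,fx=2.4,fy=2.4,interpolation=cv2.INTER_CUBIC))
E
```

```text
(no output)
```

View pics/w2z.png

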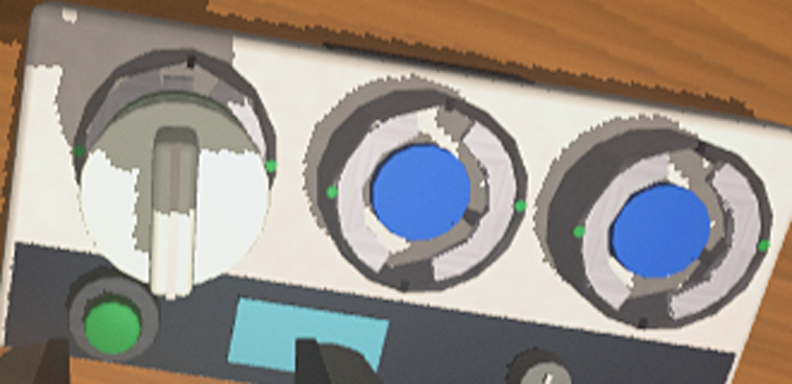

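The white cup's lug shows above the collar near the slot, with the wing nearly along the socket's x. It looks unlocked, resting on the rim or in the slot. I'll grip the wing and test the lift gently.

>>> carry_out(series=[[[45, 0.16, -0.1, 0.6, 0, 0, 0.3], [45, 0, 0, 0.9, 0, 0, 0], [45, 0, 0, 0.9, 0, 0, 0], [45, 0, 0, 0.9, 0, 0, 0], [45, 0, 0, 0.6, 0, 0, 0], [45, 0, 0, 0.3, 0, 0, 0], [45, 0, 0, 0.13, 0, 0, 0], [45, 0, 0, 0, 0, 0, 0]]])

```text
time_s: 16.03
ee_pos: [0.5756, -0.0865, 0.1631]
ee_rot: [-3.141, 0.001, 0.27]
ft_force: [0.1, 0.0, -0.5]
opening: 0.0447
finger_force: 0.0
```

>>> carry_out(series=[[[0, 0, 0, 0, 0, 0, 0], [0, 0, 0, 0, 0, 0, 0], [0, 0, 0, 0, 0, 0, 0], [0, 0, 0, 0, 0, 0, 0], [0, 0, 0, 0, 0, 0, 0], [0, 0, 0, 0, 0, 0, 0], [0, 0, 0, 0, 0, 0, 0]]], newtons=30)

```text
time_s: 16.62
ee_pos: [0.5759, -0.0866, 0.1638]
ee_rot: [3.141, -0.001, 0.27]
ft_force: [0.9, -1.5, 1.4]
opening: 0.0137
finger_force: 30.0
```

>>> carry_out(series=[[[0, 0, 0, -0.1, 0, 0, 0], [0, 0, 0, -0.1, 0, 0, 0], [0, 0, 0, 0, 0, 0, 0]]])

```text
time_s: 16.87
ee_pos: [0.5753, -0.0863, 0.1695]
ee_rot: [-3.141, 0.001, 0.27]
ft_force: [1.2, 0.1, -4.6]
opening: 0.0138
finger_force: 30.0
```

>>> carry_out(series=[[[0, 0, 0, -0.3, 0, 0, 0], [0, 0, 0, -0.5, 0, 0, 0], [0, 0, 0, -0.6, 0, 0, 0], [0, 0, 0, -0.5, 0, 0, 0], [0, 0, 0, -0.3, 0, 0, 0], [0, 0, 0, 0, 0, 0, 0]]])

```text
time_s: 17.37
ee_pos: [0.5767, -0.0865, 0.2377]
ee_rot: [3.14, -0.003, 0.27]
ft_force: [0.7, -0.3, -3.7]
opening: 0.0137
finger_force: 30.0
```

>>> carry_out(series=[[[0, -0.4, 0.21, 0, 0, 0, 0], [0, -0.9, 0.48, 0, 0, 0, 0], [0, -0.95, 0.51, 0, 0, 0, 0], [0, -0.95, 0.51, 0, 0, 0, 0], [0, -0.95, 0.51, 0, 0, 0, 0], [0, -0.95, 0.51, 0, 0, 0, 0], [0, -0.95, 0.51, 0, 0, 0, 0], [0, -0.95, 0.51, 0, 0, 0, 0], [0, -0.6, 0.32, 0, 0, 0, 0], [0, -0.35, 0.19, 0, 0, 0, 0]]])

```text
time_s: 18.2
ee_pos: [0.3766, -0.2741, 0.2343]
ee_rot: [-3.14, 0.002, 0.268]
ft_force: [1.2, 1.0, -5.1]
opening: 0.0138
finger_force: 30.0
```

>>> carry_out(series=[[[0, 0, 0, 0.3, 0, 0, 0], [0, 0, 0, 0.6, 0, 0, 0], [0, 0, 0, 0.7, 0, 0, 0], [0, 0, 0, 0.7, 0, 0, 0], [0, 0, 0, 0.6, 0, 0, 0], [0, 0, 0, 0.4, 0, 0, 0], [0, 0, 0, 0.2, 0, 0, 0], [0, 0, 0, 0, 0, 0, 0]]])

```text
time_s: 18.87
ee_pos: [0.3786, -0.2721, 0.1285]
ee_rot: [-3.139, 0.002, 0.27]
ft_force: [0.4, -0.7, -4.8]
opening: 0.0138
finger_force: 30.0
```

```bash
python3 - <<'E'
from h import *
s=st()
t=snapshot("top"); w=snapshot("wrist"); sc=snapshot("scene")
o=np.zeros((480,800,3),np.uint8); o[:240,:320]=cv2.resize(w,(320,240)); o[240:,:320]=cv2.resize(t[180:380,370:640],(320,240)); o[:400,320:]=cv2.resize(sc[170:340,110:310],(480,400)); 
cv2.imwrite("pics/t3.png",o[:,:,::-1])
E
```

```text
t 18.87 pos [ 0.3786 -0.2721  0.1285] rot [-3.1386e+00  2.3000e-03  2.7000e-01] F [ 0.4 -0.7 -4.8] open 13.8 q6 [-0.63  0.25  2.06  0.    0.84  0.67]
```

View pics/t3.png

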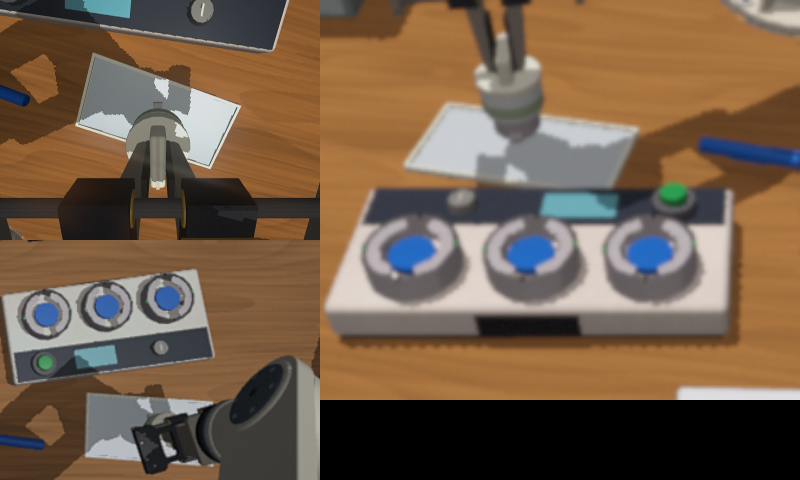

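>>> carry_out(series=[[[0, 0, 0, 0.2, 0, 0, 0], [0, 0, 0, 0.2, 0, 0, 0], [0, 0, 0, 0.15, 0, 0, 0], [0, 0, 0, 0, 0, 0, 0], [0, 0, 0, 0, 0, 0, 0]]])

```text
time_s: 19.43
ee_pos: [0.3796, -0.273, 0.1136]
ee_rot: [-3.141, 0.0, 0.27]
ft_force: [-0.1, 0.7, -3.8]
opening: 0.0139
finger_force: 30.0
```

>>> carry_out(series=[[[0, 0, 0, 0.08, 0, 0, 0], [0, 0, 0, 0.08, 0, 0, 0], [0, 0, 0, 0, 0, 0, 0]]])

```text
time_s: 19.68
ee_pos: [0.3797, -0.2731, 0.1087]
ee_rot: [-3.141, 0.0, 0.27]
ft_force: [-0.6, -0.2, -4.9]
opening: 0.0139
finger_force: 30.0
```

>>> carry_out(series=[[[0, 0, 0, 0.05, 0, 0, 0], [0, 0, 0, 0.05, 0, 0, 0], [0, 0, 0, 0, 0, 0, 0]]])

```text
time_s: 19.93
ee_pos: [0.3797, -0.2731, 0.1059]
ee_rot: [-3.141, 0.0, 0.27]
ft_force: [0.3, -1.2, -4.2]
opening: 0.0138
finger_force: 30.0
```

>>> carry_out(series=[[[0, 0, 0, 0.05, 0, 0, 0], [0, 0, 0, 0.04, 0, 0, 0], [0, 0, 0, 0, 0, 0, 0]]])

```text
time_s: 20.18
ee_pos: [0.3799, -0.2732, 0.1032]
ee_rot: [-3.142, -0.0, 0.27]
ft_force: [-1.0, 0.5, -5.3]
opening: 0.0136
finger_force: 30.0
```

>>> carry_out(series=[[[0, 0, 0, 0.04, 0, 0, 0], [0, 0, 0, 0.02, 0, 0, 0], [0, 0, 0, 0, 0, 0, 0]]])

```text
time_s: 20.43
ee_pos: [0.3803, -0.2733, 0.103]
ee_rot: [3.141, -0.001, 0.27]
ft_force: [-3.5, 4.6, 17.4]
opening: 0.0138
finger_force: 30.0
```

>>> carry_out(series=[[[45, 0, 0, 0, 0, 0, 0], [45, 0, 0, 0, 0, 0, 0], [45, 0, 0, 0, 0, 0, 0], [45, 0, 0, 0, 0, 0, 0], [45, 0, 0, 0, 0, 0, 0], [45, 0, 0, -0.3, 0, 0, 0], [45, 0, 0, -0.9, 0, 0, 0], [45, 0, 0, -1, 0, 0, 0], [45, 0, 0, -1, 0, 0, 0], [45, 0, 0, -1, 0, 0, 0]]])

```text
time_s: 21.27
ee_pos: [0.3795, -0.273, 0.2295]
ee_rot: [-3.141, 0.0, 0.27]
ft_force: [0.5, -0.4, -0.4]
opening: 0.0448
finger_force: 0.0
```

>>> carry_out(series=[[[45, 0.83, -0.9, -0.3, 0, 0, 0], [45, 0.83, -0.9, -0.3, 0, 0, 0], [45, 0.83, -0.9, -0.3, 0, 0, 0], [45, 0.83, -0.9, -0.3, 0, 0, 0], [45, 0.83, -0.9, 0, 0, 0, 0], [45, 0.83, -0.9, 0, 0, 0, 0], [45, 0.83, -0.9, 0, 0, 0, 0], [45, 0.83, -0.9, 0, 0, 0, 0], [45, 0.83, -0.9, 0, 0, 0, 0], [45, 0.83, -0.9, 0, 0, 0, 0]]])

```text
time_s: 22.1
ee_pos: [0.5483, 0.0553, 0.2643]
ee_rot: [3.141, -0.0, 0.27]
ft_force: [1.0, -1.2, 0.5]
opening: 0.0449
finger_force: 0.0
```

>>> carry_out(series=[[[45, 0.83, -0.9, 0, 0, 0, 0], [45, 0.83, -0.9, 0, 0, 0, 0], [45, 0.83, -0.9, 0, 0, 0, 0], [45, 0, 0, 0, 0, 0, -1], [45, 0, 0, 0, 0, 0, -1], [45, 0, 0, 0, 0, 0, -1], [45, 0, 0, 0, 0, 0, -1], [45, 0, 0, 0, 0, 0, -1], [45, 0, 0, 0, 0, 0, -1], [45, 0, 0, 0, 0, 0, -1]]])

```text
time_s: 22.93
ee_pos: [0.5981, 0.1514, 0.2642]
ee_rot: [-3.142, 0.0, 0.975]
ft_force: [0.2, 0.6, 0.4]
opening: 0.045
finger_force: 0.0
```

>>> carry_out(series=[[[45, 0, 0, 0, 0, 0, -1], [45, 0, 0, 0, 0, 0, -1], [45, 0, 0, 0, 0, 0, -1], [45, 0, 0, 0, 0, 0, -1], [45, 0, 0, 0, 0, 0, -1], [45, 0, 0, 0, 0, 0, -1], [45, 0, 0, 0, 0, 0, -1], [45, 0, 0, 0, 0, 0, -1]]])

```text
time_s: 23.6
ee_pos: [0.5981, 0.1514, 0.2642]
ee_rot: [3.142, -0.0, 1.775]
ft_force: [-1.3, 0.2, -0.0]
opening: 0.0448
finger_force: 0.0
```

>>> carry_out(series=[[[45, 0, 0, 0, 0, 0, -1], [45, 0, 0, 0, 0, 0, -1], [45, 0, 0, 0, 0, 0, -1], [45, 0, 0, 0, 0, 0, -1], [45, 0, 0, 0, 0, 0, -1], [45, 0, 0, 0, 0, 0, -0.5], [45, 0, 0, 0, 0, 0, 0]]])

```text
time_s: 24.18
ee_pos: [0.5981, 0.1513, 0.2641]
ee_rot: [-3.142, 0.0, 2.322]
ft_force: [0.5, 0.3, -0.4]
opening: 0.0451
finger_force: 0.0
```

```bash
python3 - <<'E'
from h import *
s=st(); c=camera_info("wrist"); w=snapshot("wrist"); np.save("c4.npy",c,allow_pickle=True)
cv2.imwrite("pics/raw4.png",w[:,:,::-1])
print(np.round(pj("wrist",[.6,.151,.104],c)))
t=snapshot("top"); tb=cv2.resize(t[190:320,360:570],None,fx=1.9,fy=1.9,interpolation=cv2.INTER_CUBIC)
o=np.zeros((480,800,3),np.uint8); o[:300,:400]=cv2.resize(w,(400,300)); o[:247,400:799]=tb
o[300:,:320]=cv2.resize(t[300:390,430:590],(320,180)); o[247:480,480:800]=cv2.resize(t[200:360,120:340],(320,233))
cv2.imwrite("pics/m4.png",o[:,:,::-1])
c2=np.load("c2.npy",allow_pickle=True).item()
f=lambda u,v:bp("wrist",(240+u/2.4,140+v/2.4),.073,c2)
for n,g1,g2,k1,k2 in ((2,(332,191),(520,206),(452,103),(405,286)),(3,(579,231),(763,246),(707,147),(643,322)),(1,(79,152),(270,166),(192,62),(192,62))):
    G1,G2,K1,K2=f(*g1),f(*g2),f(*k1),f(*k2)
    print(n,np.round([(G1+G2)/2,(K1+K2)/2],3).tolist(),[round(np.degrees(np.arctan2(d[1],d[0])),1) for d in (G1-G2,K1-K2)],np.linalg.norm(G1-G2).round(3))
E
```

```text
t 24.18 pos [0.5981 0.1513 0.2641] rot [-3.1416  0.      2.3221] F [ 0.5  0.3 -0.4] open 45.1 q6 [ 0.25  0.31  1.62 -0.    1.21 -0.51]
[317. 227.]
2 [[0.589, -0.191, 0.073], [0.589, -0.192, 0.073]] [np.float64(102.2), np.float64(7.2)] 0.078
3 [[0.602, -0.296, 0.073], [0.603, -0.297, 0.073]] [np.float64(102.1), np.float64(5.8)] 0.078
1 [[0.574, -0.087, 0.073], [0.614, -0.083, 0.073]] [np.float64(102.6), np.float64(0.0)] 0.078
```

View pics/m4.png

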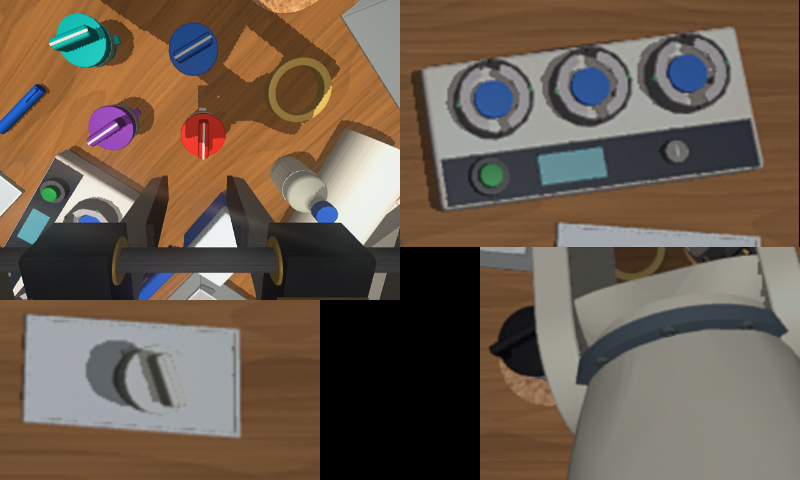

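>>> carry_out(series=[[[45, 0.03, 0.19, 0.6, 0, 0, 0], [45, 0, 0, 0.9, 0, 0, 0], [45, 0, 0, 1, 0, 0, 0], [45, 0, 0, 1, 0, 0, 0], [45, 0, 0, 0.9, 0, 0, 0], [45, 0, 0, 0.6, 0, 0, 0], [45, 0, 0, 0.4, 0, 0, 0], [45, 0, 0, 0.2, 0, 0, 0], [45, 0, 0, 0, 0, 0, 0]]])

```text
time_s: 25.03
ee_pos: [0.6014, 0.1558, 0.0948]
ee_rot: [-3.14, -0.001, 2.319]
ft_force: [-0.7, -0.7, 0.2]
opening: 0.0452
finger_force: 0.0
```

>>> carry_out(series=[[[0, 0, 0, 0, 0, 0, 0], [0, 0, 0, 0, 0, 0, 0], [0, 0, 0, 0, 0, 0, 0], [0, 0, 0, 0, 0, 0, 0], [0, 0, 0, 0, 0, 0, 0], [0, 0, 0, 0, 0, 0, 0], [0, 0, 0, 0, 0, 0, 0], [0, 0, 0, 0, 0, 0, 0]]], newtons=55)

```text
time_s: 25.7
ee_pos: [0.6024, 0.1561, 0.0962]
ee_rot: [3.14, 0.001, 2.32]
ft_force: [0.9, 0.9, 4.8]
opening: 0.0138
finger_force: 55.0
```

>>> carry_out(series=[[[0, 0, 0, -0.3, 0, 0, 0], [0, 0, 0, -0.6, 0, 0, 0], [0, 0, 0, -0.8, 0, 0, 0], [0, 0, 0, -0.8, 0, 0, 0], [0, 0, 0, -0.8, 0, 0, 0], [0, 0, 0, -0.5, 0, 0, 0], [0, 0, 0, -0.3, 0, 0, 0], [0, 0, 0, 0, 0, 0, 0]]])

```text
time_s: 26.37
ee_pos: [0.6023, 0.156, 0.2204]
ee_rot: [3.14, 0.001, 2.32]
ft_force: [-0.4, 0.1, -2.8]
opening: 0.0136
finger_force: 54.9
```

```bash
python3 - <<'E'
from h import *
from scipy.spatial.transform import Rotation as Ro
s=st(); c=camera_info("wrist"); w=snapshot("wrist"); cv2.imwrite("pics/raw5.png",w[:,:,::-1])
R=Ro.from_euler("xyz",s["ee_rot"])
for d in (-.025,0,.025): print(d,np.round(pj("wrist",s["ee_pos"]+R.apply([d,0,-.009]),c)), np.round(pj("wrist",s["ee_pos"]+R.apply([d*33/25,0,.023]),c)))
cv2.imwrite("pics/w5.png",cv2.resize(w[100:420,200:440],None,fx=1.8,fy=1.8)[:,:,::-1])
rel(.5745,-.087,.22,.127)
E
```

```text
t 26.37 pos [0.6023 0.156  0.2204] rot [3.1398e+00 1.1000e-03 2.3198e+00] F [-0.4  0.1 -2.8] open 13.6 q6 [ 0.25  0.36  1.65 -0.    1.13 -0.5 ]
-0.025 [315. 383.] [315. 356.]
0 [315. 331.] [315. 297.]
0.025 [315. 275.] [315. 232.]
units [-5.31 -6.18 -0.04] wz -9.49
```

View pics/w5.png

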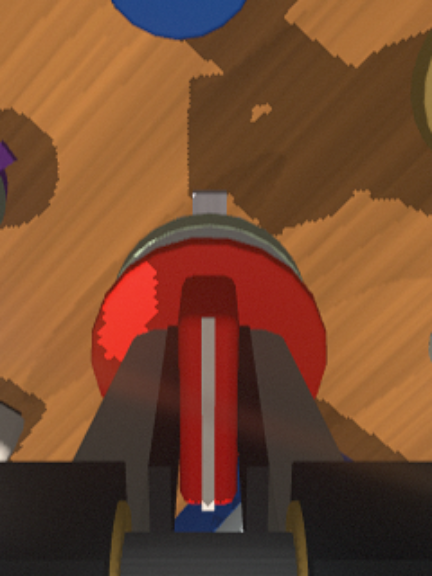

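>>> carry_out(series=[[[0, -0.4, -0.46, 0, 0, 0, 0], [0, -0.7, -0.81, 0, 0, 0, 0], [0, -0.7, -0.81, 0, 0, 0, 0], [0, -0.7, -0.81, 0, 0, 0, 0], [0, -0.7, -0.81, 0, 0, 0, 0], [0, -0.7, -0.82, 0, 0, 0, 0], [0, -0.7, -0.82, 0, 0, 0, 0], [0, -0.71, -0.84, 0, 0, 0, 0], [0, 0, 0, 0, 0, 0, 0]]])

```text
time_s: 27.17
ee_pos: [0.5726, -0.0918, 0.2167]
ee_rot: [-3.138, -0.001, 2.317]
ft_force: [-1.2, 0.5, -3.5]
opening: 0.0135
finger_force: 55.0
```

>>> carry_out(series=[[[0, 0, 0, 0, 0, 0, -0.95], [0, 0, 0, 0, 0, 0, -0.95], [0, 0, 0, 0, 0, 0, -0.95], [0, 0, 0, 0, 0, 0, -0.95], [0, 0, 0, 0, 0, 0, -0.95], [0, 0, 0, 0, 0, 0, -0.95], [0, 0, 0, 0, 0, 0, -0.95], [0, 0, 0, 0, 0, 0, -0.95], [0, 0, 0, 0, 0, 0, -0.95], [0, 0, 0, 0, 0, 0, -0.94]]])

```text
time_s: 28.0
ee_pos: [0.5735, -0.0865, 0.2168]
ee_rot: [3.141, -0.003, -3.01]
ft_force: [0.1, 0.7, -2.9]
opening: 0.0138
finger_force: 55.0
```

>>> carry_out(series=[[[0, 0, 0, 0.4, 0, 0, 0], [0, 0, 0, 0.5, 0, 0, 0], [0, 0, 0, 0.3, 0, 0, 0], [0, 0, 0, 0, 0, 0, 0], [0, 0, 0, 0, 0, 0, 0]]])

```text
time_s: 28.42
ee_pos: [0.5737, -0.0867, 0.1812]
ee_rot: [3.141, -0.003, -3.016]
ft_force: [0.5, -0.1, -3.5]
opening: 0.0137
finger_force: 55.0
```

```bash
python3 - <<'E'
from h import *
s=st(); rel(.5745,-.087,.145,.127)
c=camera_info("wrist"); w=snapshot("wrist"); cv2.imwrite("pics/w6.png",cv2.resize(w[0:420,120:520],None,fx=1.4,fy=1.4)[:,:,::-1])
for X in ([.574,-.087],[.589,-.192],[.602,-.2965]): print(np.round((pj("wrist",X+[.073],c)-[120,0])*1.4))
E
```

```text
t 28.42 pos [ 0.5737 -0.0867  0.1812] rot [ 3.1408e+00 -2.7000e-03 -3.0157e+00] F [ 0.5 -0.1 -3.5] open 13.7 q6 [-0.15  0.34  1.78  0.    1.02 -1.85]
units [-0.03 -0.01  1.21] wz -0.01
[273. 343.]
[ 61. 346.]
[-149.  346.]
```

View pics/w6.png

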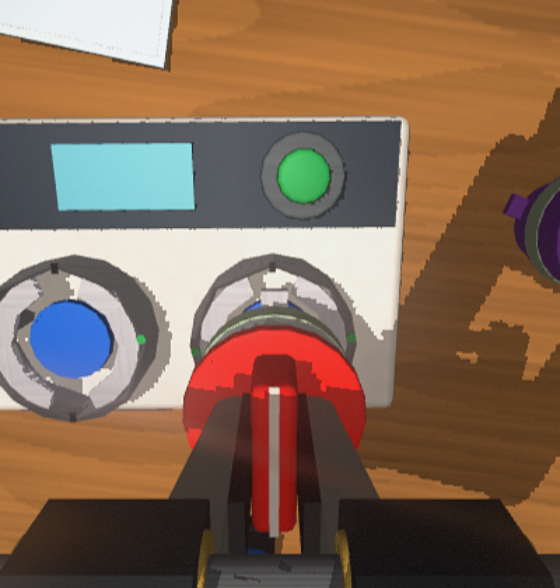

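>>> carry_out(series=[[[0, 0, 0, 0.3, 0, 0, 0], [0, 0, 0, 0.2, 0, 0, 0], [0, 0, 0, 0.1, 0, 0, 0], [0, 0, 0, 0, 0, 0, 0], [0, 0, 0, 0, 0, 0, 0]]], newtons=60)

```text
time_s: 28.88
ee_pos: [0.5744, -0.087, 0.1644]
ee_rot: [3.141, -0.0, -3.014]
ft_force: [0.2, 0.2, -2.5]
opening: 0.0136
finger_force: 60.0
```

>>> carry_out(series=[[[0, 0, 0, 0.15, 0, 0, 0], [0, 0, 0, 0.1, 0, 0, 0], [0, 0, 0, 0, 0, 0, 0], [0, 0, 0, 0, 0, 0, 0]]])

```text
time_s: 29.22
ee_pos: [0.5753, -0.0871, 0.1577]
ee_rot: [-3.141, 0.002, -3.014]
ft_force: [1.8, -0.4, 3.0]
opening: 0.0136
finger_force: 60.0
```

>>> carry_out(series=[[[0, 0, 0, 0.12, 0, 0, 0], [0, 0, 0, 0.1, 0, 0, 0], [0, 0, 0, 0.1, 0, 0, 0], [0, 0, 0, 0.08, 0, 0, 0], [0, 0, 0, 0, 0, 0, 0], [0, 0, 0, 0, 0, 0, 0]]])

```text
time_s: 29.72
ee_pos: [0.5755, -0.0871, 0.1466]
ee_rot: [-3.141, 0.002, -3.014]
ft_force: [-1.9, 0.1, 12.1]
opening: 0.0133
finger_force: 60.0
```

>>> carry_out(series=[[[0, 0, 0, 0.06, 0, 0, 0], [0, 0, 0, 0, 0, 0, 0], [0, 0, 0, 0, 0, 0, 0.5], [0, 0, 0, 0, 0, 0, 0.7], [0, 0, 0, 0, 0, 0, 0.7], [0, 0, 0, 0, 0, 0, 0.7], [0, 0, 0, 0, 0, 0, 0.7]]])

```text
time_s: 30.3
ee_pos: [0.5757, -0.0869, 0.1451]
ee_rot: [3.141, 0.003, 2.935]
ft_force: [-1.3, 1.0, 15.2]
opening: 0.0138
finger_force: 60.0
```

>>> carry_out(series=[[[0, 0, 0, 0, 0, 0, 0.8], [0, 0, 0, 0, 0, 0, 0.8], [0, 0, 0, 0, 0, 0, 0.8], [0, 0, 0, 0, 0, 0, 0.8], [0, 0, 0, 0, 0, 0, 0.8], [0, 0, 0, 0, 0, 0, 0.8], [0, 0, 0, 0, 0, 0, 0.8], [0, 0, 0, 0, 0, 0, 0.8]]])

```text
time_s: 30.97
ee_pos: [0.5757, -0.0868, 0.1451]
ee_rot: [3.14, 0.002, 2.295]
ft_force: [-1.3, 2.7, 13.2]
opening: 0.0134
finger_force: 60.0
```

>>> carry_out(series=[[[0, 0, 0, 0, 0, 0, 0.8], [0, 0, 0, 0, 0, 0, 0.8], [0, 0, 0, 0, 0, 0, 0.8], [0, 0, 0, 0, 0, 0, 0.8], [0, 0, 0, 0, 0, 0, 0.8], [0, 0, 0, 0, 0, 0, 0.7], [0, 0, 0, 0, 0, 0, 0.5], [0, 0, 0, 0, 0, 0, 0], [0, 0, 0, 0, 0, 0, 0]]])

```text
time_s: 31.72
ee_pos: [0.5759, -0.0871, 0.1452]
ee_rot: [3.139, 0.001, 1.778]
ft_force: [-1.4, 1.0, 14.1]
opening: 0.0134
finger_force: 60.0
```

>>> carry_out(series=[[[0, 0, 0, -0.1, 0, 0, 0], [0, 0, 0, -0.1, 0, 0, 0], [0, 0, 0, -0.05, 0, 0, 0], [0, 0, 0, 0, 0, 0, 0]]])

```text
time_s: 32.05
ee_pos: [0.5757, -0.087, 0.1525]
ee_rot: [3.139, 0.001, 1.779]
ft_force: [0.6, 0.7, 8.2]
opening: 0.0136
finger_force: 60.0
```

>>> carry_out(series=[[[0, 0, 0, -0.06, 0, 0, 0], [0, 0, 0, 0, 0, 0, 0], [0, 0, 0, 0, 0, 0, 0]]])

```text
time_s: 32.3
ee_pos: [0.5756, -0.0871, 0.1532]
ee_rot: [3.139, 0.001, 1.779]
ft_force: [4.3, 0.4, 3.4]
opening: 0.0139
finger_force: 60.0
```

>>> carry_out(series=[[[45, 0, 0, 0, 0, 0, 0], [45, 0, 0, 0, 0, 0, 0], [45, 0, 0, 0, 0, 0, 0], [45, 0, 0, 0, 0, 0, 0], [45, 0, 0, 0, 0, 0, 0], [45, 0, 0, -0.3, 0, 0, 0], [45, 0, 0, -0.9, 0, 0, 0], [45, 0, 0, -1, 0, 0, 0], [45, 0, 0, -1, 0, 0, 0]]])

```text
time_s: 33.05
ee_pos: [0.574, -0.0869, 0.2499]
ee_rot: [-3.14, -0.0, 1.779]
ft_force: [0.9, -0.7, -0.3]
opening: 0.045
finger_force: 0.0
```

>>> carry_out(series=[[[45, 0.97, 0.01, 0, 0, 0, 0], [45, 0.97, 0.01, 0, 0, 0, 0], [45, 0.97, 0.01, 0, 0, 0, 0], [45, 0.97, 0.01, 0, 0, 0, 0], [45, 0.97, 0.01, 0, 0, 0, 0], [45, 0.97, 0.01, 0, 0, 0, 0], [45, 0.97, 0.01, 0, 0, 0, 0], [45, 0.97, 0.01, 0, 0, 0, 0], [45, 0.97, 0.01, 0, 0, 0, 0], [45, 0.97, 0.01, 0, 0, 0, 0]]])

```text
time_s: 33.88
ee_pos: [0.5168, 0.1997, 0.2493]
ee_rot: [3.141, -0.0, 1.779]
ft_force: [0.9, 0.5, -0.5]
opening: 0.0449
finger_force: 0.0
```

>>> carry_out(series=[[[45, 0.97, 0.01, 0, 0, 0, 0], [45, 0, 0, 0, 0, 0, 1], [45, 0, 0, 0, 0, 0, 1], [45, 0, 0, 0, 0, 0, 1], [45, 0, 0, 0, 0, 0, 1], [45, 0, 0, 0, 0, 0, 0.5], [45, 0, 0, 0, 0, 0, 0]]])

```text
time_s: 34.47
ee_pos: [0.5116, 0.2269, 0.2492]
ee_rot: [3.141, -0.0, 1.327]
ft_force: [-0.5, -0.3, 0.8]
opening: 0.0453
finger_force: 0.0
```

```bash
python3 - <<'E'
from h import *
s=st(); c=camera_info("wrist"); w=snapshot("wrist"); np.save("c7.npy",c,allow_pickle=True); cv2.imwrite("pics/raw7.png",w[:,:,::-1])
print(np.round(pj("wrist",[.513,.228,.104],c)), np.round(pj("wrist",[*s["ee_pos"][:2],.104],c)))
t=snapshot("top")
print([(np.round(d["bbox"]).astype(int).tolist(),round(d["p"],2)) for d in nets.spot_in("top","cup_a_mid")][:4])
o=np.zeros((600,800,3),np.uint8); o[:480,:640]=w; o=o[60:]; 
o[300:,:]=0; tz=cv2.resize(t[200:320,360:570],None,fx=1.9,fy=1.9); o[310:310+tz.shape[0],:tz.shape[1]]=tz[:230]
tz=cv2.resize(t[190:330,120:330],None,fx=1.6,fy=1.6); o[310:310+tz.shape[0],420:420+tz.shape[1]]=tz
cv2.imwrite("pics/m7.png",o[:,:,::-1])
E
```

```text
t 34.47 pos [0.5116 0.2269 0.2492] rot [ 3.1414e+00 -1.0000e-04  1.3266e+00] F [-0.5 -0.3  0.8] open 45.3 q6 [ 0.41  0.24  1.76 -0.    1.15  0.66]
[317. 229.] [315. 230.]
[([393, 218, 434, 253], 0.88)]
```

View pics/m7.png

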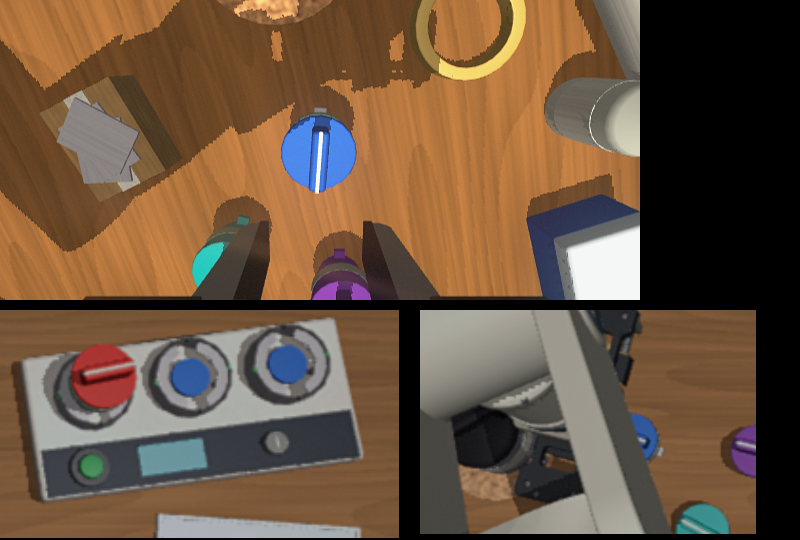

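Red is in socket 1 with its wing along the row. Blue's wing is centred at (319,221) against (315,230) for the TCP, so I'll correct and grasp.

>>> carry_out(series=[[[45, 0.22, 0.11, 0.5, 0, 0, 0.5], [45, 0, 0, 0.8, 0, 0, 0], [45, 0, 0, 1, 0, 0, 0], [45, 0, 0, 1, 0, 0, 0], [45, 0, 0, 0.8, 0, 0, 0], [45, 0, 0, 0.5, 0, 0, 0], [45, 0, 0, 0.35, 0, 0, 0], [45, 0, 0, 0.18, 0, 0, 0], [45, 0, 0, 0, 0, 0, 0]]])

```text
time_s: 35.37
ee_pos: [0.5161, 0.2324, 0.094]
ee_rot: [-3.141, 0.001, 1.279]
ft_force: [0.5, -0.4, 0.6]
opening: 0.0447
finger_force: 0.0
```

>>> carry_out(series=[[[0, 0, 0, 0, 0, 0, 0], [0, 0, 0, 0, 0, 0, 0], [0, 0, 0, 0, 0, 0, 0], [0, 0, 0, 0, 0, 0, 0], [0, 0, 0, 0, 0, 0, 0], [0, 0, 0, 0, 0, 0, 0], [0, 0, 0, 0, 0, 0, 0], [0, 0, 0, 0, 0, 0, 0]]], newtons=60)

```text
time_s: 36.03
ee_pos: [0.5166, 0.2326, 0.0952]
ee_rot: [3.141, -0.0, 1.279]
ft_force: [-1.7, -0.6, 5.7]
opening: 0.0137
finger_force: 60.0
```

>>> carry_out(series=[[[0, 0, 0, -0.3, 0, 0, 0], [0, 0, 0, -0.6, 0, 0, 0], [0, 0, 0, -0.9, 0, 0, 0], [0, 0, 0, -0.9, 0, 0, 0], [0, 0, 0, -0.9, 0, 0, 0], [0, 0, 0, -0.9, 0, 0, 0], [0, 0, 0, -0.6, 0, 0, 0], [0, 0, 0, -0.3, 0, 0, 0], [0, 0, 0, 0, 0, 0, 0]]])

```text
time_s: 36.78
ee_pos: [0.5171, 0.2328, 0.2586]
ee_rot: [3.139, -0.002, 1.279]
ft_force: [-0.4, 0.2, -3.2]
opening: 0.0138
finger_force: 60.0
```

```bash
python3 - <<'E'
from h import *
from scipy.spatial.transform import Rotation as Ro
s=st(); c=camera_info("wrist"); w=snapshot("wrist"); cv2.imwrite("pics/raw8.png",w[:,:,::-1])
R=Ro.from_euler("xyz",s["ee_rot"])
hsv=cv2.cvtColor(w,cv2.COLOR_RGB2HSV); 
print([np.round(pj("wrist",s["ee_pos"]+R.apply([d,0,-.009]),c)).tolist() for d in (-.025,0,.025)], "lid front", np.round(pj("wrist",s["ee_pos"]+R.apply([.033,0,.023]),c)))
for u in (285,290,340,345): 
    m=np.where((abs(hsv[:,u,0].astype(int)-110)<14)&(hsv[:,u,1]>150))[0]; print(u,m.min() if len(m) else None,m.max() if len(m) else None)
wh=(hsv[:,300:332,1]<60)&(hsv[:,300:332,2]>150); vv,uu=np.where(wh[240:400]); print("stripe",vv.min()+240,vv.max()+240,uu.mean()+300)
rel(.602,-.2965,.25,.127)
E
```

```text
t 36.78 pos [0.5171 0.2328 0.2586] rot [ 3.1393e+00 -2.0000e-03  1.2788e+00] F [-0.4  0.2 -3.2] open 13.8 q6 [ 0.42  0.24  1.73 -0.    1.17  0.71]
[[315.0, 383.0], [315.0, 331.0], [315.0, 275.0]] lid front [315. 233.]
285 243 281
290 241 281
340 240 282
345 243 281
stripe 278 384 315.3258426966292
units [-16.07   7.81   0.23] wz 11.52
```

>>> carry_out(series=[[[0, 0, 0, -0.4, 0, 0, 0], [0, -0.4, 0.2, -0.6, 0, 0, 0], [0, -0.7, 0.34, -0.4, 0, 0, 0], [0, -0.95, 0.465, 0, 0, 0, 0], [0, -0.95, 0.465, 0, 0, 0, 0], [0, -0.95, 0.465, 0, 0, 0, 0], [0, -0.95, 0.465, 0, 0, 0, 0], [0, -0.95, 0.465, 0, 0, 0, 0], [0, -0.95, 0.465, 0, 0, 0, 0], [0, -0.95, 0.465, 0, 0, 0, 0]]])

```text
time_s: 37.67
ee_pos: [0.5578, -0.0245, 0.2977]
ee_rot: [-3.139, 0.001, 1.279]
ft_force: [0.8, 0.6, -4.3]
opening: 0.0134
finger_force: 60.0
```

>>> carry_out(series=[[[0, -0.95, 0.465, 0, 0, 0, 0], [0, -0.95, 0.465, 0, 0, 0, 0], [0, -0.95, 0.465, 0, 0, 0, 0], [0, -0.95, 0.465, 0, 0, 0, 0], [0, -0.95, 0.465, 0, 0, 0, 0], [0, -0.95, 0.465, 0, 0, 0, 0], [0, -0.95, 0.465, 0, 0, 0, 0], [0, -0.7, 0.34, 0, 0, 0, 0], [0, -0.5, 0.24, 0, 0, 0, 0], [0, -0.3, 0.14, 0, 0, 0, 0]]])

```text
time_s: 38.5
ee_pos: [0.6019, -0.293, 0.2974]
ee_rot: [-3.139, -0.0, 1.278]
ft_force: [0.2, 0.6, -4.2]
opening: 0.0134
finger_force: 60.0
```

>>> carry_out(series=[[[0, 0, 0, 0, 0, 0, 0.96], [0, 0, 0, 0, 0, 0, 0.96], [0, 0, 0, 0, 0, 0, 0.96], [0, 0, 0, 0, 0, 0, 0.96], [0, 0, 0, 0, 0, 0, 0.96], [0, 0, 0, 0, 0, 0, 0.96], [0, 0, 0, 0, 0, 0, 0.96], [0, 0, 0, 0, 0, 0, 0.96]]])

```text
time_s: 39.17
ee_pos: [0.6021, -0.2902, 0.2982]
ee_rot: [-3.14, 0.001, 0.507]
ft_force: [-0.6, -0.1, -3.5]
opening: 0.0136
finger_force: 59.9
```

>>> carry_out(series=[[[0, 0, 0, 0, 0, 0, 0.96], [0, 0, 0, 0, 0, 0, 0.96], [0, 0, 0, 0, 0, 0, 0.96], [0, 0, 0, 0, 0, 0, 0.96], [0, 0, 0, 0, 0, 0, 0], [0, 0, 0, 0, 0, 0, 0]]])

```text
time_s: 39.67
ee_pos: [0.6022, -0.2905, 0.2983]
ee_rot: [-3.141, 0.001, 0.13]
ft_force: [-0.1, 1.3, -5.0]
opening: 0.0137
finger_force: 60.0
```

```bash
python3 - <<'E'
from h import *
s=st(); rel(.603,-.2964,.19,.127)
E
```

```text
t 39.67 pos [ 0.6022 -0.2905  0.2983] rot [-3.1407e+00  7.0000e-04  1.3040e-01] F [-0.1  1.3 -5. ] open 13.7 q6 [-0.45  0.37  1.46  0.    1.31  0.99]
units [0.   0.2  3.61] wz 0.03
```

>>> carry_out(series=[[[0, 0, 0.2, 0.4, 0, 0, 0.03], [0, 0, 0, 0.8, 0, 0, 0], [0, 0, 0, 0.9, 0, 0, 0], [0, 0, 0, 0.8, 0, 0, 0], [0, 0, 0, 0.5, 0, 0, 0], [0, 0, 0, 0.3, 0, 0, 0], [0, 0, 0, 0, 0, 0, 0], [0, 0, 0, 0, 0, 0, 0]]])

```text
time_s: 40.33
ee_pos: [0.6031, -0.2975, 0.1875]
ee_rot: [-3.141, 0.0, 0.125]
ft_force: [0.7, -0.1, -3.5]
opening: 0.0134
finger_force: 60.0
```

```bash
python3 - <<'E'
from h import *
s=st(); rel(.603,-.2964,.1445,.127)
w=snapshot("wrist"); cv2.imwrite("pics/w9.png",cv2.resize(w[100:400,80:480],None,fx=1.4,fy=1.4)[:,:,::-1])
print(np.round((pj("wrist",[.602,-.2965,.073])-[80,100])*1.4))
E
```

```text
t 40.33 pos [ 0.6031 -0.2975  0.1875] rot [-3.1413e+00  4.0000e-04  1.2470e-01] F [ 0.7 -0.1 -3.5] open 13.4 q6 [-0.46  0.47  1.57  0.    1.11  0.99]
units [ 0.   -0.04  1.43] wz -0.02
[327. 201.]
```

View pics/w9.png

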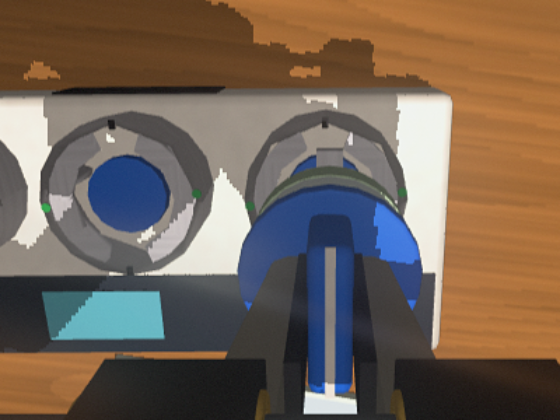

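>>> carry_out(series=[[[0, 0.02, -0.05, 0.3, 0, 0, 0], [0, 0, 0, 0.3, 0, 0, 0], [0, 0, 0, 0.2, 0, 0, 0], [0, 0, 0, 0.1, 0, 0, 0], [0, 0, 0, 0.1, 0, 0, 0], [0, 0, 0, 0, 0, 0, 0], [0, 0, 0, 0, 0, 0, 0]]])

```text
time_s: 40.97
ee_pos: [0.6033, -0.2956, 0.1581]
ee_rot: [-3.141, 0.0, 0.124]
ft_force: [-3.4, 1.6, 2.6]
opening: 0.0141
finger_force: 60.0
```

>>> carry_out(series=[[[0, 0, 0, 0.12, 0, 0, 0], [0, 0, 0, 0.12, 0, 0, 0], [0, 0, 0, 0.12, 0, 0, 0], [0, 0, 0, 0.1, 0, 0, 0], [0, 0, 0, 0.03, 0, 0, 0], [0, 0, 0, 0, 0, 0, 0], [0, 0, 0, 0, 0, 0, 0]]])

```text
time_s: 41.55
ee_pos: [0.6039, -0.2959, 0.1445]
ee_rot: [3.141, -0.001, 0.124]
ft_force: [-4.3, 4.2, 13.4]
opening: 0.0136
finger_force: 60.0
```

>>> carry_out(series=[[[0, 0, 0, 0, 0, 0, 0.5], [0, 0, 0, 0, 0, 0, 0.7], [0, 0, 0, 0, 0, 0, 0.7], [0, 0, 0, 0, 0, 0, 0.7], [0, 0, 0, 0, 0, 0, 0.7], [0, 0, 0, 0, 0, 0, 0.8]]])

```text
time_s: 42.05
ee_pos: [0.6051, -0.2969, 0.1452]
ee_rot: [3.14, -0.005, -0.289]
ft_force: [-1.8, -0.2, 11.7]
opening: 0.0136
finger_force: 60.0
```

>>> carry_out(series=[[[0, 0, 0, 0, 0, 0, 0.8], [0, 0, 0, 0, 0, 0, 0.8], [0, 0, 0, 0, 0, 0, 0.8], [0, 0, 0, 0, 0, 0, 0.8], [0, 0, 0, 0, 0, 0, 0.8], [0, 0, 0, 0, 0, 0, 0.8], [0, 0, 0, 0, 0, 0, 0.8]]])

```text
time_s: 42.63
ee_pos: [0.6051, -0.2968, 0.1452]
ee_rot: [-3.14, -0.004, -0.85]
ft_force: [-1.3, 1.6, 12.4]
opening: 0.0138
finger_force: 60.0
```

>>> carry_out(series=[[[0, 0, 0, 0, 0, 0, 0.8], [0, 0, 0, 0, 0, 0, 0.8], [0, 0, 0, 0, 0, 0, 0.8], [0, 0, 0, 0, 0, 0, 0.8], [0, 0, 0, 0, 0, 0, 0.8], [0, 0, 0, 0, 0, 0, 0.7], [0, 0, 0, 0, 0, 0, 0.45], [0, 0, 0, 0, 0, 0, 0], [0, 0, 0, 0, 0, 0, 0]]])

```text
time_s: 43.38
ee_pos: [0.6049, -0.2965, 0.145]
ee_rot: [-3.139, -0.002, -1.361]
ft_force: [-2.7, 1.7, 13.0]
opening: 0.0133
finger_force: 60.0
```

>>> carry_out(series=[[[0, 0, 0, -0.1, 0, 0, 0], [0, 0, 0, -0.1, 0, 0, 0], [0, 0, 0, -0.06, 0, 0, 0], [0, 0, 0, -0.06, 0, 0, 0], [0, 0, 0, 0, 0, 0, 0]]])

```text
time_s: 43.8
ee_pos: [0.6046, -0.2964, 0.1523]
ee_rot: [-3.139, -0.002, -1.361]
ft_force: [2.3, -2.1, -5.3]
opening: 0.0134
finger_force: 59.9
```

>>> carry_out(series=[[[45, 0, 0, 0, 0, 0, 0], [45, 0, 0, 0, 0, 0, 0], [45, 0, 0, 0, 0, 0, 0], [45, 0, 0, 0, 0, 0, 0], [45, 0, 0, 0, 0, 0, 0], [45, 0, 0, -0.3, 0, 0, 0], [45, 0, 0, -0.9, 0, 0, 0], [45, 0, 0, -1, 0, 0, 0], [45, 0, 0, -1, 0, 0, 0], [45, 0, 0, -1, 0, 0, 0]]])

```text
time_s: 44.63
ee_pos: [0.6033, -0.2957, 0.2807]
ee_rot: [-3.141, -0.0, -1.361]
ft_force: [0.4, -0.3, -1.2]
opening: 0.0449
finger_force: 0.0
```

>>> carry_out(series=[[[20, -0.9, -0.5, 0, 0, 0, -1], [5, -0.9, -0.5, 0, 0, 0, -1], [0, -0.9, -0.5, 0, 0, 0, -1], [0, 0, 0, 0, 0, 0, -1], [0, 0, 0, 0, 0, 0, -1], [0, 0, 0, 0, 0, 0, -1], [0, 0, 0, 0, 0, 0, -1], [0, 0, 0, 0, 0, 0, -1], [0, 0, 0, 0, 0, 0, -1], [0, 0, 0, 0, 0, 0, -1]]])

```text
time_s: 45.47
ee_pos: [0.6216, -0.2052, 0.2794]
ee_rot: [-3.142, -0.001, -0.356]
ft_force: [0.4, -0.5, -0.9]
opening: 0.0005
finger_force: 0.0
```

```bash
python3 - <<'E'
from h import *
s=st(); w=snapshot("wrist"); cv2.imwrite("pics/raw10.png",w[:,:,::-1]); c=camera_info("wrist")
for b in nets.spot_in("wrist","start_button")[:2]:
    x=b["bbox"]; uv=((x[0]+x[2])/2,(x[1]+x[3])/2); print(np.round(x),round(b["p"],2),np.round(bp("wrist",uv,.053,c),4))
hsv=cv2.cvtColor(w,cv2.COLOR_RGB2HSV); m=cv2.inRange(hsv,(50,100,60),(75,255,255)); n,l,S,C=cv2.connectedComponentsWithStats(m)
for i in range(1,n):
    if S[i,4]>100: print("green",S[i],np.round(bp("wrist",C[i],.053,c),4))
sc=snapshot("scene"); t=snapshot("top")
o=np.zeros((480,800,3),np.uint8); o[:300,:400]=cv2.resize(w,(400,300)); o[:300,400:]=cv2.resize(sc[190:340,100:300],(400,300)); o[300:,:300]=cv2.resize(t[200:308,370:550],(300,180))
cv2.imwrite("pics/m10.png",o[:,:,::-1])
E
```

```text
t 45.47 pos [ 0.6216 -0.2052  0.2794] rot [-3.1416e+00 -5.0000e-04 -3.5620e-01] F [ 0.4 -0.5 -0.9] open 0.5 q6 [-0.32  0.36  1.52 -0.    1.26  1.61]
[153. 117. 506. 356.] 0.68 [ 0.5894 -0.2085  0.053 ]
green [241 345  22  12 202] [ 0.493  -0.0829  0.053 ]
```

View pics/m10.png

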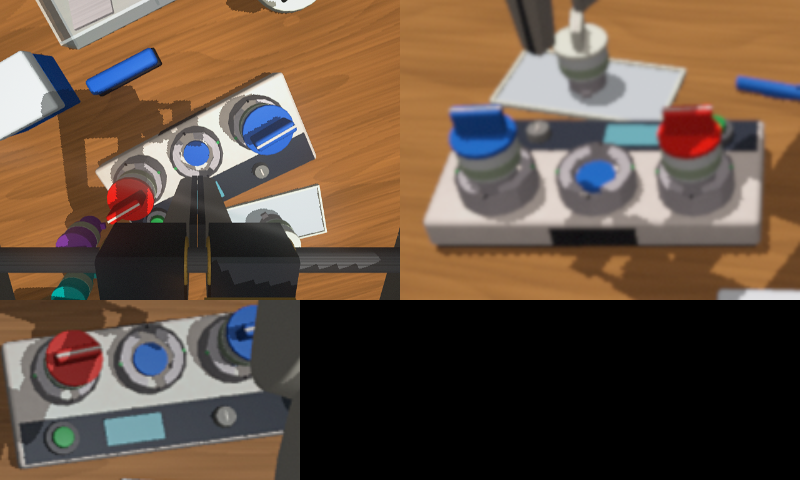

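Both cups are locked and level with wings along the row, and the white cup stands on the tray. Next is the button, with fingers closed and the camera side turned away from the red cup.

>>> carry_out(series=[[[0, -0.9, -0.38, 0, 0, 0, 0], [0, -0.9, -0.38, 0, 0, 0, 0], [0, -0.9, -0.38, 0, 0, 0, 0], [0, -0.9, -0.38, 0, 0, 0, 0], [0, -0.9, -0.38, 0, 0, 0, 0], [0, -0.9, -0.38, 0, 0, 0, 0], [0, 0, 0, 0, 0, 0, -1], [0, 0, 0, 0, 0, 0, -1], [0, 0, 0, 0, 0, 0, -1], [0, 0, 0, 0, 0, 0, -1]]])

```text
time_s: 46.5
ee_pos: [0.4942, -0.0838, 0.2791]
ee_rot: [3.141, -0.001, 0.041]
ft_force: [0.5, 0.7, -0.2]
opening: 0.0002
finger_force: 0.0
```

>>> carry_out(series=[[[0, 0, 0, 0, 0, 0, -1], [0, 0, 0, 0, 0, 0, -1], [0, 0, 0, 0, 0, 0, -1], [0, 0, 0, 0, 0, 0, -1], [0, 0, 0, 0, 0, 0, -1], [0, 0, 0, 0, 0, 0, -1], [0, 0, 0, 0, 0, 0, -1], [0, 0, 0, 0, 0, 0, -1], [0, 0, 0, 0, 0, 0, -1], [0, 0, 0, 0, 0, 0, -1]]])

```text
time_s: 47.33
ee_pos: [0.4943, -0.084, 0.2789]
ee_rot: [3.141, -0.0, 1.04]
ft_force: [0.3, -0.6, -0.6]
opening: 0.0004
finger_force: 0.0
```

>>> carry_out(series=[[[0, 0, 0, 0, 0, 0, -1], [0, 0, 0, 0, 0, 0, -1], [0, 0, 0, 0, 0, 0, -1], [0, 0, 0, 0, 0, 0, -1], [0, 0, 0, 0, 0, 0, -1], [0, 0, 0, 0, 0, 0, -1], [0, 0, 0, 0, 0, 0, -1], [0, 0, 0, 0, 0, 0, -1], [0, 0, 0, 0, 0, 0, -1], [0, 0, 0, 0, 0, 0, -1]]])

```text
time_s: 48.17
ee_pos: [0.4943, -0.084, 0.2789]
ee_rot: [3.141, 0.0, 2.04]
ft_force: [0.2, -0.2, -0.2]
opening: 0.0003
finger_force: 0.0
```

>>> carry_out(series=[[[0, 0, 0, 0, 0, 0, -1], [0, 0, 0, 0, 0, 0, -1], [0, 0, 0, 0, 0, 0, -1], [0, 0, 0, 0, 0, 0, -1], [0, 0, 0, 0, 0, 0, -1], [0, 0, 0, 0, 0, 0, -1], [0, 0, 0, 0, 0, 0, -1], [0, 0, 0, 0, 0, 0, -1], [0, 0, 0, 0, 0, 0, -1], [0, 0, 0, 0, 0, 0, -1]]])

```text
time_s: 49.0
ee_pos: [0.4943, -0.084, 0.2789]
ee_rot: [-3.142, 0.0, 3.04]
ft_force: [-0.5, -0.0, -0.6]
opening: 0.0005
finger_force: 0.0
```

>>> carry_out(series=[[[0, 0, 0, 0, 0, 0, -1], [0, 0, 0, 0, 0, 0, -1], [0, 0, 0, 0, 0, 0, 0]]])

```text
time_s: 49.25
ee_pos: [0.4943, -0.084, 0.2789]
ee_rot: [-3.141, 0.0, -3.043]
ft_force: [-0.0, 1.0, -1.1]
opening: 0.0002
finger_force: 0.0
```

```bash
python3 - <<'E'
from h import *
s=st(); c=camera_info("wrist"); w=snapshot("wrist"); cv2.imwrite("pics/raw11.png",w[:,:,::-1])
hsv=cv2.cvtColor(w,cv2.COLOR_RGB2HSV); m=cv2.inRange(hsv,(50,100,60),(75,255,255)); n,l,S,C=cv2.connectedComponentsWithStats(m)
for i in range(1,n):
    if S[i,4]>100: print("green",S[i],C[i],np.round(bp("wrist",C[i],.053,c),4))
rel(*bp("wrist",C[np.argmax(S[1:,4])+1],.053,c)[:2],.09,.127)
E
```

```text
t 49.25 pos [ 0.4943 -0.084   0.2789] rot [-3.1415e+00  3.0000e-04 -3.0428e+00] F [-0.   1.  -1.1] open 0.2 q6 [-0.17  0.11  1.84 -0.    1.19 -1.84]
green [304 196  26  26 535] [316.71588785 208.3271028 ] [ 0.4946 -0.0827  0.053 ]
units [-0.01  0.04  6.29] wz -0.34
```

>>> carry_out(series=[[[0, 0, 0.04, 0.6, 0, 0, -0.3], [0, 0, 0, 1, 0, 0, 0], [0, 0, 0, 1, 0, 0, 0], [0, 0, 0, 1, 0, 0, 0], [0, 0, 0, 1, 0, 0, 0], [0, 0, 0, 0.8, 0, 0, 0], [0, 0, 0, 0.6, 0, 0, 0], [0, 0, 0, 0.3, 0, 0, 0], [0, 0, 0, 0, 0, 0, 0]]])

```text
time_s: 50.05
ee_pos: [0.493, -0.0826, 0.088]
ee_rot: [3.141, -0.003, -3.018]
ft_force: [-0.9, 0.1, 0.6]
opening: -0.0001
finger_force: 0.0
```

>>> carry_out(series=[[[0, 0, 0, 0.1, 0, 0, 0], [0, 0, 0, 0.1, 0, 0, 0], [0, 0, 0, 0, 0, 0, 0]]])

```text
time_s: 50.3
ee_pos: [0.495, -0.0829, 0.0844]
ee_rot: [-3.141, 0.002, -3.015]
ft_force: [0.2, -0.1, 3.0]
opening: 0.0005
finger_force: 1.2
```

>>> carry_out(series=[[[0, 0, 0, 0.08, 0, 0, 0], [0, 0, 0, 0, 0, 0, 0], [0, 0, 0, 0, 0, 0, 0]]])

```text
time_s: 50.55
ee_pos: [0.495, -0.083, 0.0819]
ee_rot: [-3.141, 0.002, -3.015]
ft_force: [1.0, 0.1, 4.8]
opening: 0.0004
finger_force: 2.0
```

>>> carry_out(series=[[[0, 0, 0, 0.08, 0, 0, 0], [0, 0, 0, 0, 0, 0, 0], [0, 0, 0, 0, 0, 0, 0]]])

```text
time_s: 50.8
ee_pos: [0.4951, -0.083, 0.0802]
ee_rot: [-3.141, 0.002, -3.015]
ft_force: [-3.0, 0.2, 19.0]
opening: 0.0007
finger_force: 9.5
```

>>> carry_out(series=[[[0, 0, 0, 0.06, 0, 0, 0], [0, 0, 0, 0, 0, 0, 0], [0, 0, 0, 0, 0, 0, 0]]])

```text
time_s: 51.05
ee_pos: [0.4952, -0.083, 0.0798]
ee_rot: [-3.141, 0.002, -3.014]
ft_force: [-7.8, 1.8, 40.5]
opening: 0.0001
finger_force: 20.0
```

>>> carry_out(series=[[[0, 0, 0, -0.3, 0, 0, 0], [0, 0, 0, -0.6, 0, 0, 0], [0, 0, 0, -1, 0, 0, 0], [0, 0, 0, -1, 0, 0, 0], [0, 0, 0, -1, 0, 0, 0], [0, 0, 0, -1, 0, 0, 0], [0, 0.8, 0, -1, 0, 0, 0], [0, 0.9, 0, -0.5, 0, 0, 0], [0, 0.9, 0, 0, 0, 0, 0], [0, 0, 0, 0, 0, 0, 0]]])

```text
time_s: 51.88
ee_pos: [0.4129, -0.0927, 0.2694]
ee_rot: [-3.142, -0.001, -3.015]
ft_force: [0.2, -0.0, -0.3]
opening: 0.0005
finger_force: 0.0
```

```bash
python3 - <<'E'
from h import *
st(); sc=snapshot("scene"); cv2.imwrite("pics/f.png",cv2.resize(sc[160:390,90:530],None,fx=1.8,fy=1.8)[:,:,::-1])
E
```

```text
t 51.88 pos [ 0.4129 -0.0927  0.2694] rot [-3.1415e+00 -1.2000e-03 -3.0148e+00] F [ 0.2 -0.  -0.3] open 0.5 q6 [-0.22 -0.01  1.99 -0.    1.16 -1.92]
```

View pics/f.png

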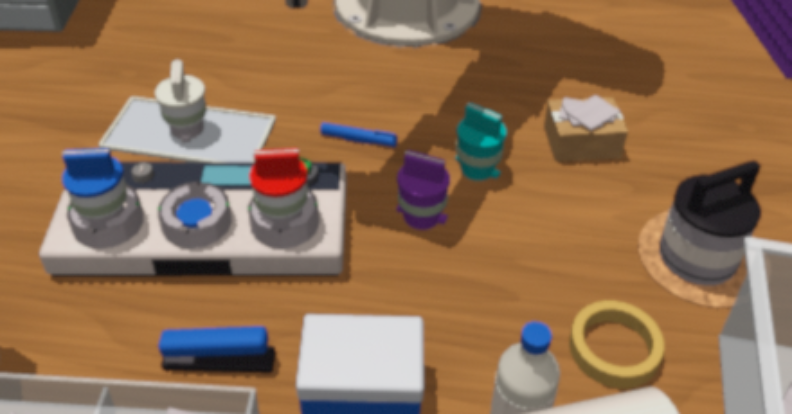

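The canister is on the mat, the white cup on the tray, and red and blue are locked in sockets 1 and 3. Nothing else has moved, so I'm handing it in.

```bash
python3 -c "
from workcell import ctrl; print(ctrl.sign_off())"
```

```text
the job is handed in; nothing more can be done
None
```

The changeover is done and handed in at about 52 s: canister on the mat, white cup on the tray (it was already unlocked, so it lifted straight out), red and blue cups locked in sockets 1 and 3, and the start button pressed last.

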